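Unpark the sample pot, raise its bail and hang it up

TASK

The small steel sample pot is parked in the aluminium rack with its wire bail folded down under the rack's lip. Take the pot out by its body and set it down standing on the bare table in front of the rack, let go, raise the bail upright, then lift the pot by the bail and hang it by the bail on both prongs of the two-pronged stand, hanging still. Keep the pot upright all the time and leave the bottles, beaker and tamper as they stand.

Things in the scene. Friction and masses are not known exactly. Their poses are not given: they have to be found in the camera images.
- sample_pot: Open empty steel pot, loose, about 0.3 kg, 72 mm tall, outer diameter 53 mm at the foot, 60 at the rim, wall 2.5. Origin: centre of its underside, z up. Bail pivots at its +y and -y sides, 62 mm up, ears reach 40 mm from the axis. The folded bail sticks out level to its +x. Parked, its +x points under the rack's lip (within 0.06 rad of the rack's +x).
- pot_rim (a point): Centre of the pot's mouth, 72 mm above its underside. The walls on the pot's +x and -x sides are bare: grip the body across x from above (60 mm wide), one finger inside the folded bail's loop, where 49 mm are free between wall and roller.
- bail_grip (a point): Centre of the grey grip roller (12 mm thick, 26 long, along the pot's y, turning freely on the 5 mm wire) in the middle of the bail's straight crown. 85 mm from the pivot line, so 147 mm above the pot's underside when the bail is upright. Bare straight wire from 13 to 37 mm either side of the centre; bail 91 mm wide at the crown.
- bail (a joint): Angle of the bail on the pot, rad: 0 = folded down level to the pot's +x, 1.57 = upright, up to 3.0 = over to the other side. Slightly stiff pivot (0.02 N m): the bail stays where it is left. Pushing the crown inwards, towards the pivot, tips the light pot. Swing it up on an arc of 85 mm round the pivot line, rather 2 mm too wide than too narrow.
- parking_rack: Fixed aluminium rack, 150 mm wide (y), open to its -x. Origin on the table under the centre of the pot's nest. 4 mm plate from x = -52 to +113 mm; on it a collar of 64 mm inner diameter, top 12 mm above the table, round the pot's foot: the pot must rise 8 mm to clear it. Wall at the back at x = 111 mm. Drawn 80 mm out, the pot's foot clears the plate.
- rack_lip (a point): Middle of the lower front edge of the rack's level lip, 96 mm above the table and 77 mm along the rack's +x from its origin; the lip runs on from there to the back wall (x = 113 mm), over the bail's crown. The roller meets it if the pot rises more than about 16 mm; a lift of 12 mm and a draw along the rack's -x clears collar and lip (lip clear after 20 mm).
- hanging_stand: Fixed stand over a steel drip tray 150 x 150 x 10 mm. Origin on the table under the middle of the hanging place; x runs along the prongs, away from their tips. Two round prongs 7 mm thick at y = -25 and +25 mm, axis 210 mm above the table, level from x = -22 to +48 mm; uprights at x = +60 mm; at the open end (-x) the tips turn up to x = -37 mm, z = 228 mm.
- hang_place (a point): Where the roller's centre rests when the bail hangs on both prongs: between them, 216 mm above the table, straight over the stand's origin (x from -20 to +30 mm in the stand's frame is as good). The crown, parallel to the stand's y, must come in over the tips from -x, the pot passing below the prongs, then down.
- beaker: Bystander: steel beaker 76 mm wide, 94 mm tall; origin at the centre of its underside.
- nylon_tamper: Bystander: white tamper 42 mm wide, 110 mm tall, standing; origin at the centre of its underside.
- serum_pump_95: Bystander: serum bottle with bare pump, 41 mm wide, 101 mm tall; origin at the centre of its underside.
- serum_cap_91: Bystander: serum bottle with overcap, 41 mm wide, 114 mm tall; origin at the centre of its underside.
Things that resemble listed ones, but are neither listed nor needed, are in the scene too. Leave any red look-alike of the sample_pot alone.

How it is judged:
By the outcome, as a careful person would: the job done as asked, in the order asked, and still so for the second after the job is handed in, with the robot touching nothing.
It also fails if it takes over 72 s, if anything falls off the work surface, if the arm or the gripper's body presses on something with over 40 N, if the wrist force passes 120 N, or if a joint passes its speed limit or range.

ROBOT

A 7-joint arm with a two-finger parallel gripper is mounted at the origin on the work surface; the furniture and walls round the work are solid. World frame = base frame: x ahead of the robot, y to its left, z up, the work surface at z = 0. Lengths are in m, angles in rad, forces in N, time in s.
With the tool pointing down it reaches from about 0.425 to 0.8 m from the base axis. Payload 8.3 kg.
Tool frame: the origin (TCP) lies midway between the tips of the shut fingers; the grasp point (between the pads) lies 19 mm behind it; z points along the fingers, y is the direction in which the jaws open and shut (so a half turn about z gives the same grasp; the last joint's range is limited). The gripper opens to 85 mm and grips with 20 to 120 N. Pads are 22 mm wide; open, the fingers measure 114 mm over their backs; the gripper's body (76 mm by 85 mm) begins 54 mm behind the grasp point. The pads swing forward as they close: fully open they stand 13 mm farther back than shut.
Start: joints at [-1.376, 0.383, 0.016, 1.37, -0.006, 1.388, -0.046], TCP at [0.159, 0.604, 0.231] pointing down, gripper open.
Joint ranges: [-2.95, 2.95], [-0.25, 2.06], [-1.52, 1.56], [0.18, 2.33], [-1.44, 4.58], [0.02, 2.06], [-3.01, 3.01]. Speed limits (rad/s): [2.39, 2.39, 3.01, 3.01, 3.14, 3.14, 3.14].

INTERFACE

Orientations are given as a unit quaternion [w, x, y, z].
In Python, from station import status, vision, r gives the robot as it stands. The module is installed in compiled form; this text tells all that it offers.
- The arm moves only by the tool send_rows, never from a script. Its argument "steps" is a list of rows, each an object of numbers: "x", "y", "z": the shift along the tool's x, y, z in cm; "wx", "wy", "wz": the turn, a rotation vector about the tool's x, y, z in degrees; "jaw": the closure in counts, from 0 (fully open) to 255 (shut). In form: [{"x": .., "y": .., "z": .., "wx": .., "wy": .., "wz": .., "jaw": ..}, ...]. A call has 1 to 20 rows; each row is the pose to reach, as a shift and turn from the pose commanded when the call began, along the tool's axes at that moment; what a row does not reach only later rows make up. A row lasts 1/12 s, in which the tool goes at most 41.7 mm and 7.16 degrees, less where a joint would pass 70% of its speed; a pose out of reach is approached as far as the arm can. A call with a gripper value outside its range is refused whole. The fingers move at their own pace and stop on an object; "newtons" is the grip in N (left out, the last holds). Time passes only in rows, so rows that repeat a pose let the fingers close. It gives the time, the measured TCP pose, the force and the opening at its end, in the units of the state.
- status.get_obs(): the state, without advancing time (a new reading comes with each control period).
- vision.grab_frame(name): name is "scene" or "top" or "wrist"; returns the picture (420x560x3 uint8, red, green, blue); there is no depth.
- vision.get_calibration(name): a dict with "camera_matrix" (3x3 intrinsics, pixels), "R" (3x3) and "t" (3): a world point X has camera coordinates R X + t. Camera axes: x right, y down, z forward; pixel columns grow to the right and rows downward; lengths in m; the calibration is good to about 2 mm. A picture is of the moment at which its call begins: read the wrist's pose just before it. get_calibration takes no time and is no camera call; for the wrist camera it gives the pose at the moment of the call.
- r.finish_job(): hands the job in, once; it reports no verdict.
The state is a dict: "time": time; "q": joint angles; "qd": joint speeds; "joint_torque": joint torques, N m; "eef_pos": TCP position; "orientation": TCP orientation; "wrist_force": force on the tool from outside, world axes, zero at the start; "wrist_torque": the same for the moment, N m; "grip_width": finger opening in m.
Only numpy, scipy, OpenCV 4.12 (cv2) and the standard library are available. Lean on these libraries where they do the work, as an engineer would, in place of code of your own. Each camera call takes 0.05 s, during which the arm holds its last target.

## Working session

There is one attempt and no reset: what is moved stays moved. The work goes in short steps, Python scripts to look and compute and a tool call to move; the robot and the scene stay as the last step left them, time stands still between calls to the robot, and variables do not carry over. Pictures are saved under pics/ and viewed, and the job is handed in when it is done.

Besides the shell and the picture viewer there is one more tool, called after "Emit:" in YAML: its name, and indented under it one key for each argument. send_rows: Moves the arm, as the interface text tells. Its arguments: {"type":"object","properties":{"steps":{"type":"array","items":{"type":"object","properties":{"x":{"type":"number"},"y":{"type":"number"},"z":{"type":"number"},"wx":{"type":"number"},"wy":{"type":"number"},"wz":{"type":"number"},"jaw":{"type":"number"}}}},"newtons":{"type":"number"}},"required":["steps"]}

```bash
mkdir -p pics
cat > h.py <<'E'
import numpy as np, cv2
from station import status, vision, r
def grab(n,f):
    c=vision.get_calibration(n); im=vision.grab_frame(n); cv2.imwrite('pics/'+f,im[:,:,::-1]); return im,c
def ray(c,u,v):
    K,R,t=[np.array(c[k],float) for k in('camera_matrix','R','t')]
    d=R.T@np.linalg.inv(K)@np.array([u,v,1.]); o=-R.T@t.ravel(); return o,d
def onz(c,u,v,z):
    o,d=ray(c,u,v); return o+d*(z-o[2])/d[2]
def proj(c,X):
    K,R,t=[np.array(c[k],float) for k in('camera_matrix','R','t')]
    p=K@(R@np.array(X,float)+t.ravel()); return p[:2]/p[2]
def tri(c1,p1,c2,p2):
    o1,d1=ray(c1,*p1);o2,d2=ray(c2,*p2)
    s=np.linalg.lstsq(np.c_[d1,-d2],o2-o1,rcond=None)[0]
    a=o1+d1*s[0];b=o2+d2*s[1];return (a+b)/2,np.linalg.norm(a-b)
E
python3 - <<'E'
from h import *
np.set_printoptions(precision=3,suppress=True)
print(status.get_obs())
for n in('scene','top','wrist'):
    im,c=grab(n,n+'0.png'); o,_=ray(c,280,210);print(n,o,c)
E
```

```text
{'time': 0.0, 'q': array([-1.376,  0.384,  0.016,  1.371, -0.006,  1.388, -0.046]), 'qd': array([-0.   ,  0.   ,  0.001, -0.002,  0.001,  0.001, -0.   ]), 'joint_torque': array([ -0.   , -62.761,   0.844, -37.182,   0.017,   0.014,   0.   ]), 'eef_pos': array([0.159, 0.604, 0.23 ]), 'orientation': array([-0.   ,  0.129,  0.992, -0.001]), 'wrist_force': array([-0.163,  0.395, -1.046]), 'wrist_torque': array([ 0.062, -0.03 ,  0.005]), 'grip_width': 0.08531240832671967}
scene [-0.465 -0.868  1.254] {'camera_matrix': array([[531.603,   0.   , 272.92 ],
       [  0.   , 531.603, 213.645],
       [  0.   ,   0.   ,   1.   ]]), 'R': array([[ 0.623, -0.782, -0.005],
       [-0.506, -0.398, -0.765],
       [ 0.597,  0.479, -0.644]]), 't': array([-0.384,  0.378,  1.5  ])}
top [ 0.337 -0.087  1.132] {'camera_matrix': array([[386.786,   0.   , 281.385],
       [  0.   , 386.786, 203.273],
       [  0.   ,   0.   ,   1.   ]]), 'R': array([[ 0.094, -0.996, -0.006],
       [-0.972, -0.091, -0.219],
       [ 0.217,  0.026, -0.976]]), 't': array([-0.112,  0.567,  1.034])}
wrist [0.086 0.624 0.373] {'camera_matrix': array([[295.09 ,   0.   , 277.368],
       [  0.   , 295.09 , 205.191],
       [  0.   ,   0.   ,   1.   ]]), 'R': array([[ 0.255,  0.967, -0.001],
       [ 0.922, -0.243,  0.302],
       [ 0.292, -0.078, -0.953]]), 't': array([-0.625, -0.04 ,  0.38 ])}
```

View pics/scene0.png

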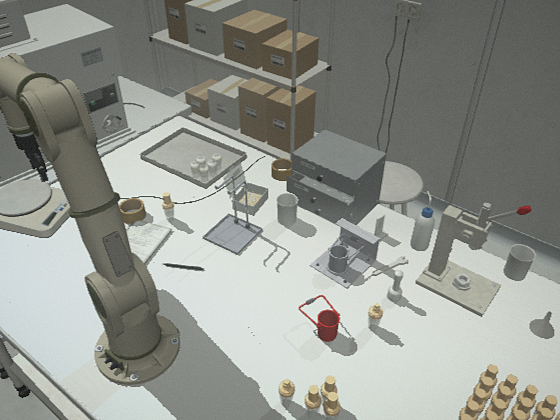

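View pics/top0.png

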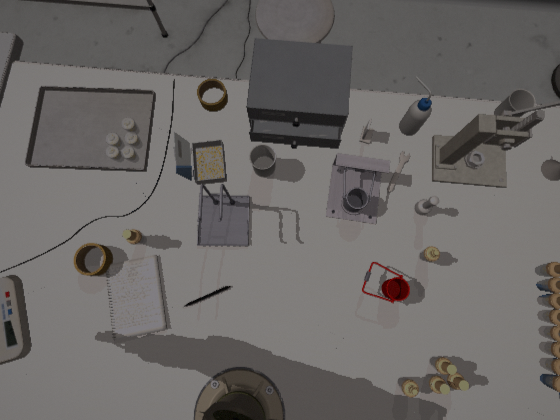

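View pics/wrist0.png

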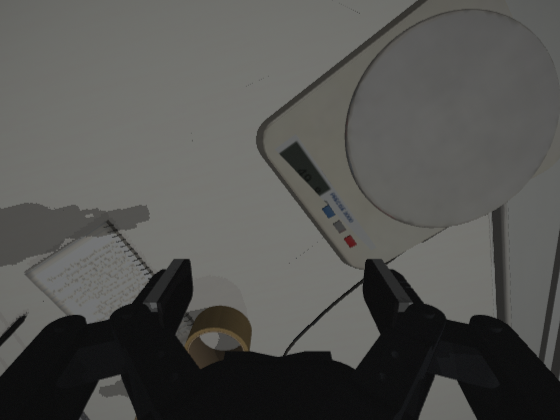

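Run:
```python
from h import *
t=cv2.imread('pics/top0.png');s=cv2.imread('pics/scene0.png')
f=lambda i,b:cv2.resize(np.clip(i[b[1]:b[3],b[0]:b[2]]*1.5,0,255).astype('uint8'),None,fx=5,fy=5,interpolation=cv2.INTER_CUBIC)
cv2.imwrite('pics/c1.png',f(t,(310,140,450,250)))
cv2.imwrite('pics/c2.png',f(t,(170,140,310,255)))
s=s*0+ (s*0.7).astype('uint8')
cv2.imwrite('pics/c3.png',f(s,(300,205,420,310)))
cv2.imwrite('pics/c4.png',f(s,(190,160,310,280)))
```

```text
(no output)
```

View pics/c1.png

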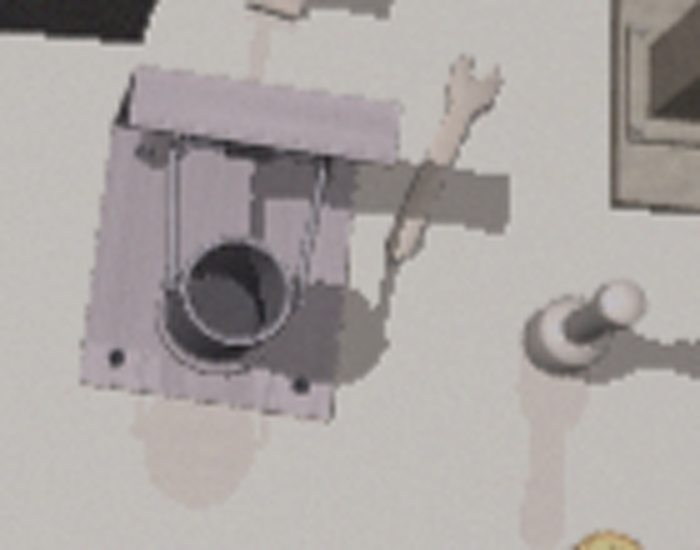

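View pics/c2.png

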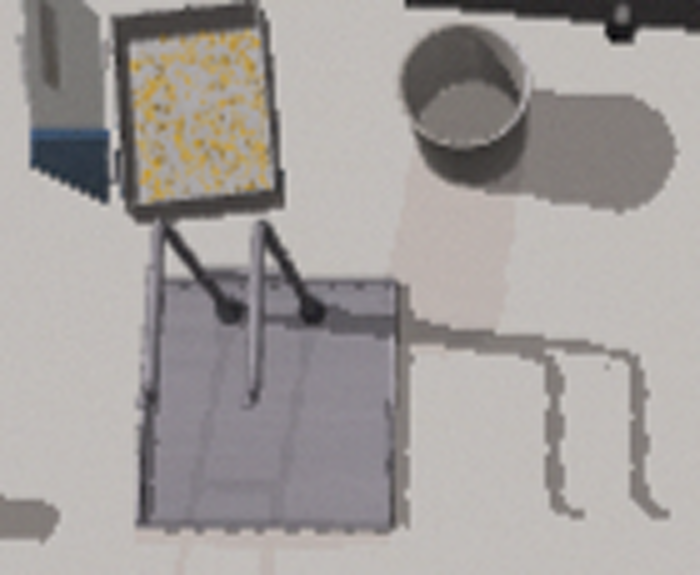

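View pics/c3.png

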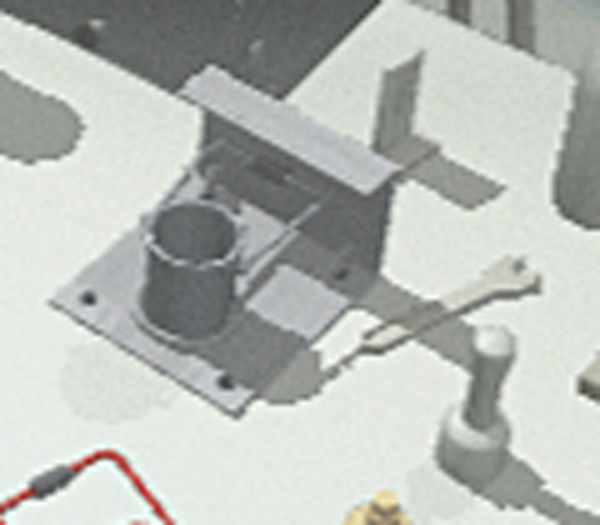

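View pics/c4.png

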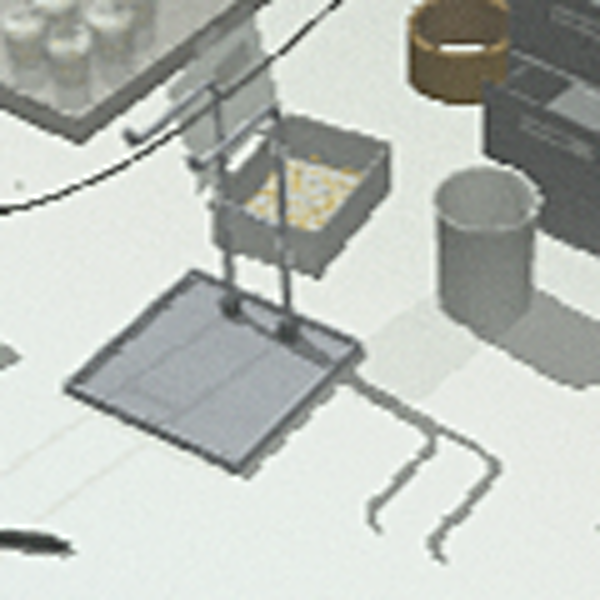

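Run:
```python
from h import *
np.set_printoptions(precision=4,suppress=True)
ct,cs=vision.get_calibration('top'),vision.get_calibration('scene')
T1=lambda x,y:(310+x/5-.4,140+y/5-.4);T2=lambda x,y:(170+x/5-.4,140+y/5-.4)
S3=lambda x,y:(300+x/5-.4,205+y/5-.4);S4=lambda x,y:(190+x/5-.4,160+y/5-.4)
P=lambda n,a,b,z=None:print(n,*tri(ct,a,cs,b),*([onz(ct,*a,z),onz(cs,*b,z)] if z is not None else []))
P('rim',T1(238,293),S3(192,232),.076)
P('rackL',T1(80,384),S3(50,302),.004);P('rackR',T1(331,420),S3(240,416),.004)
P('lipL',T1(118,126),S3(182,92),.096);P('lipR',T1(395,163),S3(370,193),.096)
P('lipbackL',T1(137,67),S3(210,67));P('lipbackR',T1(400,102),S3(402,177))
P('bailL',T1(175,150),S3(222,142));P('bailR',T1(325,168),S3(320,205))
P('tipL',T2(148,403),S4(130,137));P('tipR',T2(250,403),S4(195,162))
P('upL',T2(160,222),S4(213,88));P('upR',T2(262,222),S4(275,113))
P('footL',T2(228,312),S4(230,308),.015);P('footR',T2(312,312),S4(288,332),.015)
for a,b in (((165,280),(190,272)),((398,283),(362,350)),((395,528),(243,470)),((140,525),(68,388))):P('tray',T2(*a),S4(*b),.01)
P('beaker',T2(465,88),S4(487,197),.094)
P('tamper',T1(618,302),S3(493,345),.11)
```

```text
rim [ 0.6065 -0.27    0.0787] 0.0026591324563823297 [ 0.6062 -0.2695  0.076 ] [ 0.6103 -0.2692  0.076 ]
rackL [ 0.5626 -0.1934  0.0023] 0.0049082854577545704 [ 0.5604 -0.1916  0.004 ] [ 0.5633 -0.1958  0.004 ]
rackR [ 0.5557 -0.3436  0.0006] 0.006514517658518013 [ 0.5527 -0.3405  0.004 ] [ 0.5559 -0.3469  0.004 ]
lipL [ 0.6958 -0.1979  0.0946] 0.010535361743596944 [ 0.6912 -0.1941  0.096 ] [ 0.6996 -0.2013  0.096 ]
lipR [ 0.6839 -0.3497  0.1012] 0.004630817134584912 [ 0.6838 -0.3494  0.096 ] [ 0.6916 -0.3485  0.096 ]
lipbackL [ 0.7271 -0.2032  0.0996] 0.003369566265501001
lipbackR [ 0.7233 -0.3534  0.089 ] 0.0018811360663869108
bailL [ 0.692  -0.2336  0.0726] 0.010692193032745458
bailR [ 0.6866 -0.3169  0.0702] 0.0019791478443162607
tipL [0.4809 0.1278 0.2216] 0.0029472231627313663
tipR [0.4864 0.0782 0.2216] 0.005476408142387882
upL [0.575  0.1406 0.2006] 0.0005523981673387391
upR [0.5798 0.0898 0.2002] 0.0005178917882906035
footL [0.5738 0.1388 0.0071] 0.002987653557502711 [0.5711 0.1383 0.015 ] [0.5682 0.1313 0.015 ]
footR [0.5784 0.0884 0.0084] 0.003618719195380465 [0.5757 0.0886 0.015 ] [0.5742 0.0821 0.015 ]
tray [0.5856 0.1815 0.0111] 0.0064571740515888855 [0.5881 0.1794 0.01  ] [0.5843 0.1848 0.01  ]
tray [0.6025 0.0403 0.0009] 0.0032440508504174874 [0.5992 0.0404 0.01  ] [0.596  0.0326 0.01  ]
tray [0.4559 0.0242 0.0051] 0.0053450378038549205 [0.4535 0.0257 0.01  ] [0.4541 0.0188 0.01  ]
tray [0.4431 0.1736 0.0041] 0.0035829485835356797 [0.4413 0.1736 0.01  ] [0.4399 0.1673 0.01  ]
beaker [0.6966 0.0037 0.0977] 0.00527528309906323 [0.6959 0.0058 0.094 ] [0.7027 0.005  0.094 ]
tamper [ 0.6157 -0.4736  0.1004] 0.003858740165062432 [ 0.6116 -0.4686  0.11  ] [ 0.6088 -0.4778  0.11  ]
```

```bash
cat >> h.py <<'E'
from scipy.spatial.transform import Rotation as Ro
def Rt():
    q=status.get_obs()['orientation']; return Ro.from_quat([q[1],q[2],q[3],q[0]])
def to(p,yaw=None,base=None):
    """cm shift in tool axes + deg rotvec to reach world p, tool z down, tool y at yaw"""
    o=status.get_obs();R=Rt();b=o['eef_pos'] if base is None else base
    d=R.inv().apply(np.array(p)-b)*100
    w=np.zeros(3)
    if yaw is not None:
        y=np.array([np.cos(yaw),np.sin(yaw),0]);z=np.array([0,0,-1.]);x=np.cross(y,z)
        G=Ro.from_matrix(np.c_[x,y,z]); w=np.degrees((R.inv()*G).as_rotvec())
    print(np.round(d,2),np.round(w,2))
def st():
    o=status.get_obs();y=Rt().apply([0,1,0]);z=Rt().apply([0,0,1])
    print('t %.2f'%o['time'],'p',np.round(o['eef_pos'],4),'yaw %.4f'%np.arctan2(y[1],y[0]),'z',np.round(z,4),'F',np.round(o['wrist_force'],2),'w %.4f'%o['grip_width'])
E
python3 - <<'E'
from h import *
for p in ((.42,.42,.36),(.56,.12,.36),(.60,-.27,.25)): to(p,-.05)
ct,cs=vision.get_calibration('top'),vision.get_calibration('scene')
print('red rim',onz(ct,395,289,.072)); print('red bail',[onz(ct,*p,.14) for p in ((373,264),(364,293))],tri(ct,(367,277),cs,(309,301)))
print('bottle',onz(ct,432,254,.1))
E
```

```text
[-29.91 -11.16 -12.93] [-7.00e-02  6.00e-02  7.81e+01]
[-51.09 -36.6  -12.89] [-7.00e-02  6.00e-02  7.81e+01]
[-64.9  -73.28  -1.84] [-7.00e-02  6.00e-02  7.81e+01]
red rim [ 0.3673151  -0.38351625  0.072     ]
red bail [array([ 0.42212671, -0.30716231,  0.14      ]), array([ 0.34831148, -0.28788483,  0.14      ])] (array([ 0.39320244, -0.31037291,  0.06369975]), np.float64(0.0027300294300721542))
bottle [ 0.4664982  -0.47046283  0.1       ]
```

Emit:
send_rows:
  steps:
    - {"x":-30,"y":-11,"z":-13,"wz":40}
    - {"x":-30,"y":-11,"z":-13,"wz":40}
    - {"x":-30,"y":-11,"z":-13,"wz":40}
    - {"x":-30,"y":-11,"z":-13,"wz":40}
    - {"x":-30,"y":-11,"z":-13,"wz":40}
    - {"x":-30,"y":-11,"z":-13,"wz":40}
    - {"x":-30,"y":-11,"z":-13,"wz":40}
    - {"x":-30,"y":-11,"z":-13,"wz":40}
    - {"x":-51,"y":-37,"z":-13,"wz":78}
    - {"x":-51,"y":-37,"z":-13,"wz":78}
    - {"x":-51,"y":-37,"z":-13,"wz":78}
    - {"x":-51,"y":-37,"z":-13,"wz":78}
    - {"x":-51,"y":-37,"z":-13,"wz":78}
    - {"x":-51,"y":-37,"z":-13,"wz":78}
    - {"x":-51,"y":-37,"z":-13,"wz":78}
    - {"x":-51,"y":-37,"z":-13,"wz":78}
    - {"x":-51,"y":-37,"z":-13,"wz":78}
    - {"x":-51,"y":-37,"z":-13,"wz":78}

```text
invalid input
```

Run:
```python
from h import *
st(); to((.60,-.27,.25),-.05)
im,c=grab('wrist','w1.png')
```

```text
t 0.15 p [0.1592 0.604  0.2305] yaw 1.3131 z [-4.0e-04 -1.4e-03 -1.0e+00] F [0.51 0.05 0.34] w 0.0858
[-64.9  -73.28  -1.84] [-7.00e-02  6.00e-02  7.81e+01]
```

View pics/w1.png

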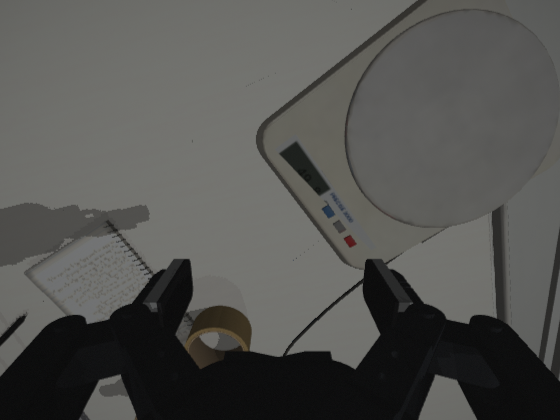

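Emit:
send_rows:
  steps:
    - {"x":-30,"y":-11,"z":-13,"wx":0,"wy":0,"wz":40,"jaw":0}
    - {"x":-30,"y":-11,"z":-13,"wx":0,"wy":0,"wz":40,"jaw":0}
    - {"x":-30,"y":-11,"z":-13,"wx":0,"wy":0,"wz":40,"jaw":0}
    - {"x":-30,"y":-11,"z":-13,"wx":0,"wy":0,"wz":40,"jaw":0}
    - {"x":-30,"y":-11,"z":-13,"wx":0,"wy":0,"wz":40,"jaw":0}
    - {"x":-30,"y":-11,"z":-13,"wx":0,"wy":0,"wz":40,"jaw":0}
    - {"x":-30,"y":-11,"z":-13,"wx":0,"wy":0,"wz":40,"jaw":0}
    - {"x":-30,"y":-11,"z":-13,"wx":0,"wy":0,"wz":40,"jaw":0}
    - {"x":-51,"y":-37,"z":-13,"wx":0,"wy":0,"wz":78,"jaw":0}
    - {"x":-51,"y":-37,"z":-13,"wx":0,"wy":0,"wz":78,"jaw":0}
    - {"x":-51,"y":-37,"z":-13,"wx":0,"wy":0,"wz":78,"jaw":0}
    - {"x":-51,"y":-37,"z":-13,"wx":0,"wy":0,"wz":78,"jaw":0}
    - {"x":-51,"y":-37,"z":-13,"wx":0,"wy":0,"wz":78,"jaw":0}
    - {"x":-51,"y":-37,"z":-13,"wx":0,"wy":0,"wz":78,"jaw":0}
    - {"x":-51,"y":-37,"z":-13,"wx":0,"wy":0,"wz":78,"jaw":0}
    - {"x":-51,"y":-37,"z":-13,"wx":0,"wy":0,"wz":78,"jaw":0}
    - {"x":-51,"y":-37,"z":-13,"wx":0,"wy":0,"wz":78,"jaw":0}
    - {"x":-51,"y":-37,"z":-13,"wx":0,"wy":0,"wz":78,"jaw":0}

```text
time: 1.7
eef_pos: [0.5593, 0.1111, 0.3614]
orientation: [0.001, 0.727, 0.687, -0.0]
wrist_force: [-0.0, 0.7, 0.9]
grip_width: 0.0851
```

Run:
```python
from h import *
st(); to((.60,-.27,.25),-.05)
im,c=grab('wrist','w2.png')
```

```text
t 1.70 p [0.5593 0.1111 0.3614] yaw -0.0566 z [ 6.0e-04 -1.8e-03 -1.0e+00] F [-0.05  0.69  0.92] w 0.0851
[-37.8    6.21  11.21] [ 0.04  0.1  -0.38]
```

View pics/w2.png

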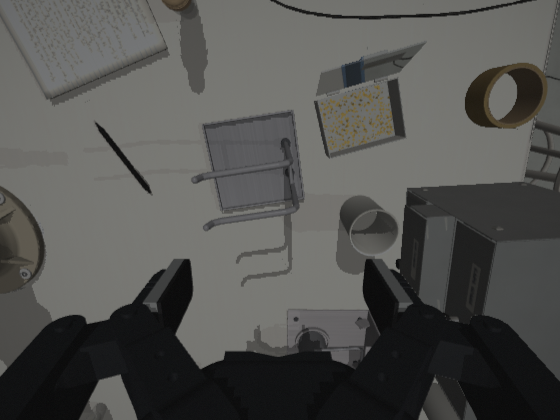

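Run:
```python
from h import *
np.set_printoptions(precision=4,suppress=True)
im=cv2.imread('pics/w2.png')[90:260,170:330]
cv2.imwrite('pics/w2c.png',cv2.resize(np.clip(im*1.8,0,255).astype('uint8'),None,fx=4.5,fy=4.5,interpolation=cv2.INTER_CUBIC)[:600])
c=vision.get_calibration('wrist')
print(ray(c,280,210))
for p,z in (((195,180),.228),((208,226),.228),((290,163),.21),((296,210),.21)): print(onz(c,*p,z))
```

```text
(array([0.5638, 0.1917, 0.5042]), array([-0.0077, -0.3176, -0.9484]))
[0.4819 0.1337 0.228 ]
[0.4885 0.0861 0.228 ]
[0.5739 0.1422 0.21  ]
[0.5782 0.0923 0.21  ]
```

View pics/w2c.png

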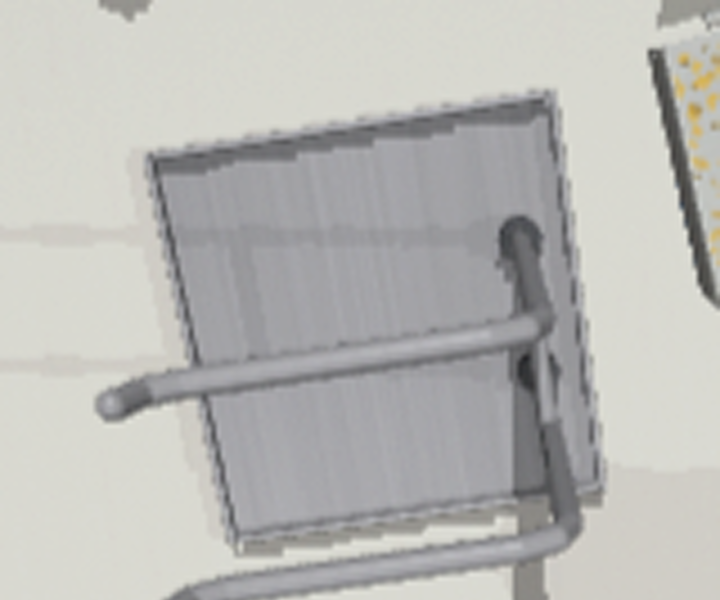

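Emit:
send_rows:
  steps:
    - {"x":-38,"y":6,"z":6,"wx":0,"wy":0,"wz":0,"jaw":0}
    - {"x":-38,"y":6,"z":6,"wx":0,"wy":0,"wz":0,"jaw":0}
    - {"x":-38,"y":6,"z":6,"wx":0,"wy":0,"wz":0,"jaw":0}
    - {"x":-38,"y":6,"z":6,"wx":0,"wy":0,"wz":0,"jaw":0}
    - {"x":-38,"y":6,"z":6,"wx":0,"wy":0,"wz":0,"jaw":0}
    - {"x":-38,"y":6,"z":6,"wx":0,"wy":0,"wz":0,"jaw":0}
    - {"x":-38,"y":6,"z":6,"wx":0,"wy":0,"wz":0,"jaw":0}
    - {"x":-38,"y":6,"z":6,"wx":0,"wy":0,"wz":0,"jaw":0}
    - {"x":-38,"y":6,"z":6,"wx":0,"wy":0,"wz":0,"jaw":0}
    - {"x":-38,"y":6,"z":6,"wx":0,"wy":0,"wz":0,"jaw":0}
    - {"x":-38,"y":6,"z":6,"wx":0,"wy":0,"wz":0,"jaw":0}
    - {"x":-38,"y":6,"z":6,"wx":0,"wy":0,"wz":0,"jaw":0}

```text
time: 2.75
eef_pos: [0.6, -0.2652, 0.3004]
orientation: [-0.001, 0.724, 0.69, -0.0]
wrist_force: [-0.2, 1.2, -0.3]
grip_width: 0.0853
```

Run:
```python
from h import *
st(); 
im,c=grab('wrist','w3.png')
```

```text
t 2.75 p [ 0.6    -0.2652  0.3004] yaw -0.0484 z [-1.4e-03  9.0e-04 -1.0e+00] F [-0.16  1.2  -0.33] w 0.0853
```

View pics/w3.png

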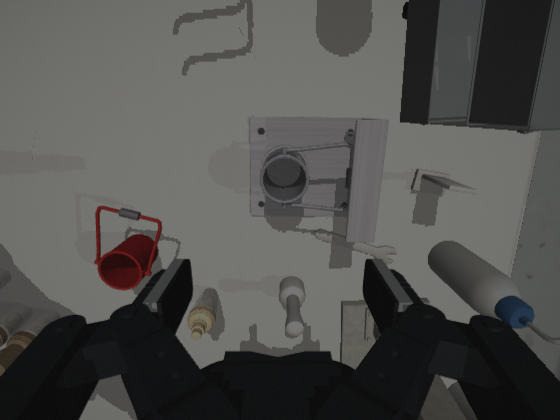

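Run:
```python
from h import *
im=cv2.imread('pics/w3.png')[105:255,240:400]
cv2.imwrite('pics/w3c.png',cv2.resize(np.clip(im*1.8,0,255).astype('uint8'),None,fx=4,fy=4,interpolation=cv2.INTER_CUBIC))
```

```text
(no output)
```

View pics/w3c.png

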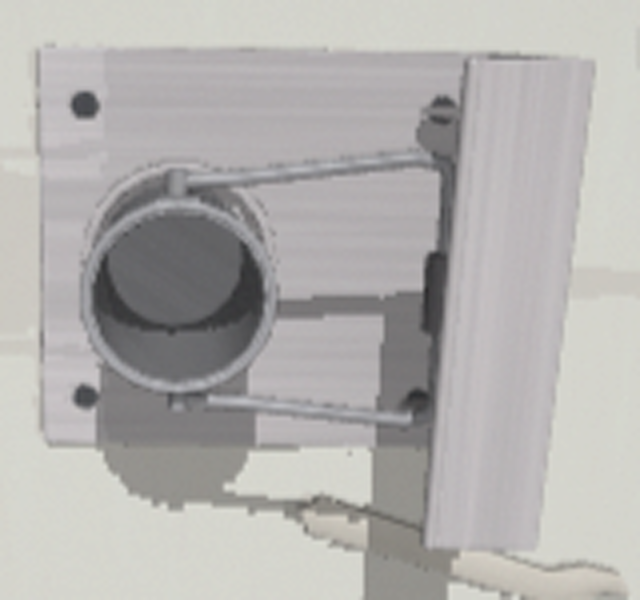

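Run:
```python
from h import *
np.set_printoptions(precision=4,suppress=True)
c=vision.get_calibration('wrist')
g=lambda x,y,z:onz(c,240+x/4-.4,105+y/4-.4,z)
print('rim',g(180,294,.076),'L/R',g(83,294,.076),g(277,294,.076),'T/B',g(180,195,.076),g(180,393,.076))
e=g(177,180,.066),g(179,402,.066);print('ears',e,np.arctan2(*(e[1]-e[0])[:2]))
a=g(443,162,.066),g(430,330,.066);print('crown',a,(a[0]-a[1])[:2])
q=g(40,50,.004),g(47,443,.004);print('rack',q,(q[0]+q[1])/2, q[0]-q[1])
q=g(468,60,.096),g(428,545,.096);print('lip',q,(q[0]+q[1])/2, q[0]-q[1])
to((.608,-.27,.10),-.05)
```

```text
rim [ 0.6107 -0.2667  0.076 ] L/R [ 0.5799 -0.2653  0.076 ] [ 0.6415 -0.2682  0.076 ] T/B [ 0.6119 -0.2355  0.076 ] [ 0.6094 -0.2996  0.076 ]
ears (array([ 0.6113, -0.2321,  0.066 ]), array([ 0.6091, -0.3058,  0.066 ])) -3.1110065188522995
crown (array([ 0.6954, -0.2303,  0.066 ]), array([ 0.6926, -0.2848,  0.066 ])) [0.0028 0.0544]
rack (array([ 0.5653, -0.1913,  0.004 ]), array([ 0.5569, -0.3399,  0.004 ])) [ 0.5611 -0.2656  0.004 ] [0.0083 0.1486 0.    ]
lip (array([ 0.6945, -0.1987,  0.096 ]), array([ 0.6868, -0.3482,  0.096 ])) [ 0.6907 -0.2734  0.096 ] [ 0.0077  0.1495 -0.    ]
[-0.61  0.78 20.08] [-0.02 -0.08  0.22]
```

Emit:
send_rows:
  steps:
    - {"x":-0.3,"y":0.9,"z":8,"wx":0,"wy":0,"wz":0,"jaw":36}
    - {"x":-0.3,"y":0.9,"z":16,"wx":0,"wy":0,"wz":0,"jaw":36}
    - {"x":-0.3,"y":0.9,"z":18,"wx":0,"wy":0,"wz":0,"jaw":36}
    - {"x":-0.3,"y":0.9,"z":18,"wx":0,"wy":0,"wz":0,"jaw":36}
    - {"x":-0.3,"y":0.9,"z":18,"wx":0,"wy":0,"wz":0,"jaw":36}
    - {"x":-0.3,"y":0.9,"z":18,"wx":0,"wy":0,"wz":0,"jaw":36}

```text
time: 3.3
eef_pos: [0.6075, -0.2651, 0.1174]
orientation: [-0.004, 0.723, 0.691, -0.001]
wrist_force: [-0.2, -0.4, 0.6]
grip_width: 0.0737
```

Run:
```python
from h import *
st(); im,c=grab('wrist','w4.png'); im,c=grab('scene','s4.png')
cv2.imwrite('pics/s4c.png',cv2.resize(im[150:330,280:440,::-1],None,fx=3.3,fy=3.3,interpolation=cv2.INTER_CUBIC))
to((.609,-.268,.045),-.048)
```

```text
t 3.30 p [ 0.6075 -0.2651  0.1174] yaw -0.0447 z [-0.0064  0.0038 -1.    ] F [-0.19 -0.37  0.62] w 0.0737
[ 0.03 -0.1   7.84] [0.1  0.02 0.1 ]
```

View pics/w4.png

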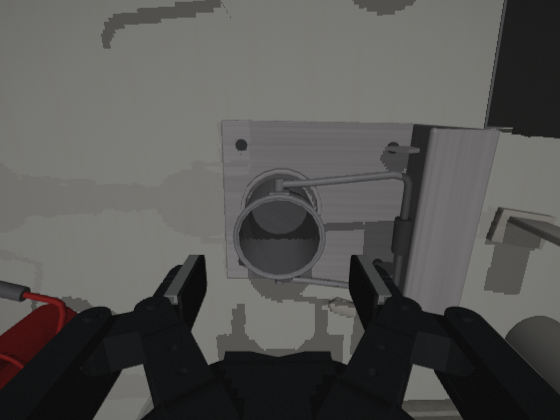

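View pics/s4c.png

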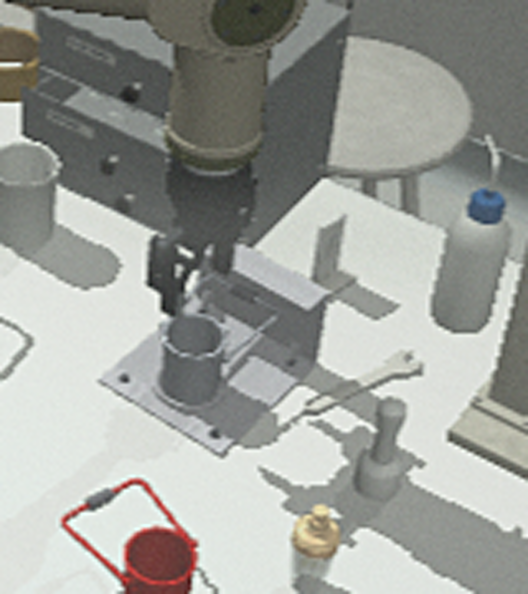

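Run:
```python
from h import *
cs=vision.get_calibration('scene');cw=vision.get_calibration('wrist');ct=vision.get_calibration('top')
y=np.array([.999,-.045,0])
for k in(-.0365,0,.0365):
    p=np.array([.6075,-.2651,.117+.01])+k*y; print(p,(proj(cs,p)-[280,150])*3.3,proj(cw,p))
st(); grab('top','t4.png')
g=lambda x,yy,z:onz(cw,x,yy,z)
print('rim',g(235,238,.076),g(325,238,.076),g(279,195,.076),g(279,279,.076))
im=cv2.imread('pics/t4.png');cv2.imwrite('pics/t4c.png',cv2.resize(im[110:250,290:450],None,fx=4,fy=4,interpolation=cv2.INTER_CUBIC))
```

```text
[ 0.5710365 -0.2634575  0.127    ] [167.05823288 314.32077422] [201.09325728 260.33282087]
[ 0.6075 -0.2651  0.127 ] [190.08597864 294.11259918] [270.43728719 260.17824633]
[ 0.6439635 -0.2667425  0.127    ] [212.53723989 274.41032257] [339.73000782 260.02378617]
t 3.40 p [ 0.6099 -0.2683  0.1234] yaw -0.0463 z [ 1.8e-03 -4.0e-04 -1.0e+00] F [-0.02 -0.11  0.97] w 0.0734
rim [ 0.58111303 -0.27377435  0.076     ] [ 0.64418171 -0.27676031  0.076     ] [ 0.61333479 -0.24396623  0.076     ] [ 0.61047116 -0.30796401  0.076     ]
```

View pics/t4c.png

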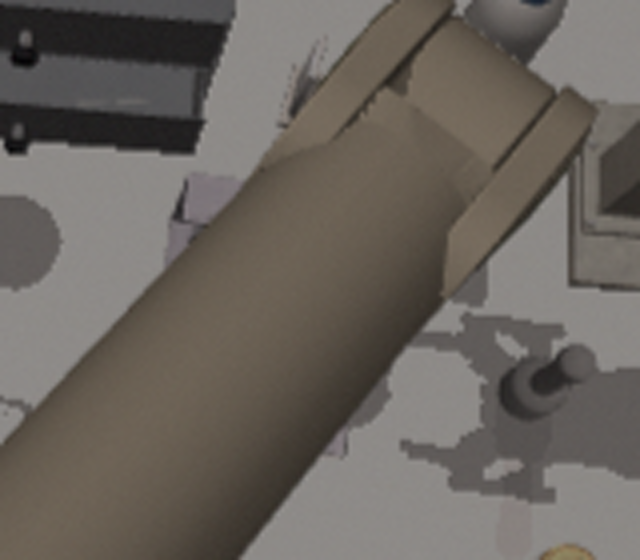

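Run:
```python
from h import *
im,cw=grab('wrist','w5.png'); st()
cv2.imwrite('pics/w5c.png',cv2.resize(np.clip(cv2.imread('pics/w5.png')[150:300,200:400]*1.8,0,255).astype('uint8'),None,fx=4,fy=4,interpolation=cv2.INTER_CUBIC))
g=lambda x,yy,z:onz(cw,x,yy,z)
```

```text
t 3.50 p [ 0.6104 -0.2698  0.125 ] yaw -0.0474 z [ 0.0049 -0.0019 -1.    ] F [-0.   -0.43  0.03] w 0.0736
```

View pics/w5c.png

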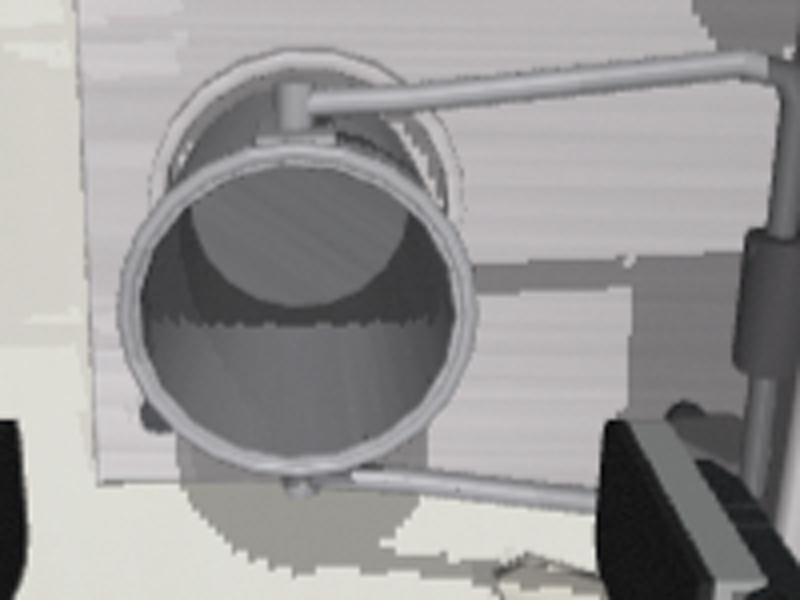

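Run:
```python
from h import *
np.set_printoptions(precision=4,suppress=True)
cw=vision.get_calibration('wrist')
g=lambda x,y,z=.076:onz(cw,200+x/4-.4,150+y/4-.4,z)
L,R,T,B=g(121,312),g(475,312),g(298,144),g(298,476);print(L,R,T,B,(L+R)/2,(T+B)/2)
e=g(294,105,.066),g(300,487,.066);print('ears',e)
print('roller',g(770,235,.066),g(760,372,.066));st()
to((.611,-.268,.045),-.048)
```

```text
[ 0.5787 -0.2679  0.076 ] [ 0.6405 -0.271   0.076 ] [ 0.6111 -0.2393  0.076 ] [ 0.6079 -0.3017  0.076 ] [ 0.6096 -0.2694  0.076 ] [ 0.6095 -0.2705  0.076 ]
ears (array([ 0.6106, -0.2347,  0.066 ]), array([ 0.6078, -0.3098,  0.066 ]))
roller [ 0.6951 -0.2628  0.066 ] [ 0.6952 -0.2898  0.066 ]
t 3.50 p [ 0.6104 -0.2698  0.125 ] yaw -0.0474 z [ 0.0049 -0.0019 -1.    ] F [-0.   -0.43  0.03] w 0.0736
[0.19 0.01 8.  ] [0.28 0.09 0.03]
```

Emit:
send_rows:
  steps:
    - {"x":0,"y":0,"z":2,"wx":0,"wy":0,"wz":0,"jaw":36}
    - {"x":0,"y":0,"z":4,"wx":0,"wy":0,"wz":0,"jaw":36}
    - {"x":0,"y":0,"z":5.5,"wx":0,"wy":0,"wz":0,"jaw":36}
    - {"x":0,"y":0,"z":6.5,"wx":0,"wy":0,"wz":0,"jaw":36}
    - {"x":0,"y":0,"z":7.4,"wx":0,"wy":0,"wz":0,"jaw":36}
    - {"x":0,"y":0,"z":7.8,"wx":0,"wy":0,"wz":0,"jaw":36}
    - {"x":0,"y":0,"z":7.8,"wx":0,"wy":0,"wz":0,"jaw":36}
    - {"x":0,"y":0,"z":7.8,"wx":0,"wy":0,"wz":0,"jaw":36}

```text
time: 4.17
eef_pos: [0.6091, -0.2697, 0.0443]
orientation: [0.001, 0.724, 0.69, 0.0]
wrist_force: [1.0, 0.6, 0.5]
grip_width: 0.0733
```

Run:
```python
from h import *
st();im,c=grab('wrist','w6.png');im,c=grab('scene','s6.png');st()
cv2.imwrite('pics/s6c.png',cv2.resize(im[180:330,290:430,::-1],None,fx=4,fy=4,interpolation=cv2.INTER_CUBIC))
```

```text
t 4.17 p [ 0.6091 -0.2697  0.0443] yaw -0.0484 z [ 1.1e-03 -6.0e-04 -1.0e+00] F [1.03 0.58 0.46] w 0.0733
t 4.27 p [ 0.6092 -0.2697  0.0444] yaw -0.0483 z [ 1.5e-03 -7.0e-04 -1.0e+00] F [ 0.88 -0.71 -0.66] w 0.0733
```

View pics/w6.png

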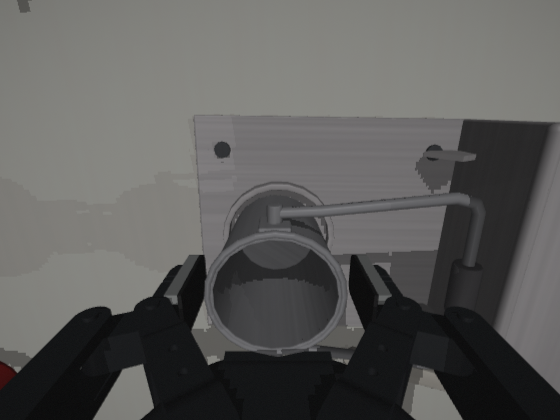

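View pics/s6c.png

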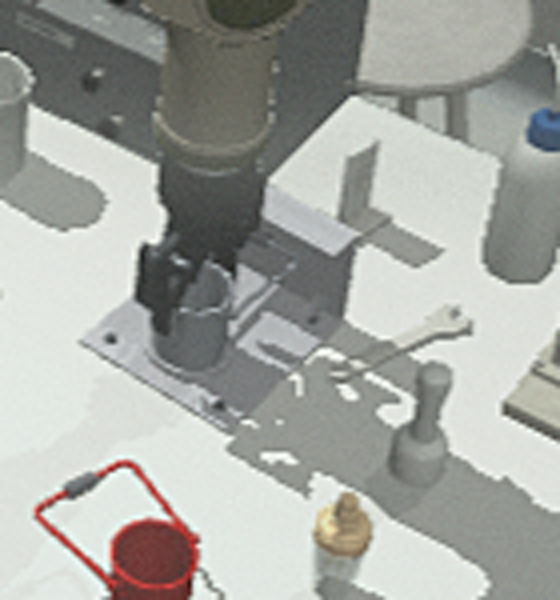

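Emit:
send_rows:
  newtons: 40
  steps:
    - {"x":0,"y":0,"z":0,"wx":0,"wy":0,"wz":0,"jaw":140}
    - {"x":0,"y":0,"z":0,"wx":0,"wy":0,"wz":0,"jaw":140}
    - {"x":0,"y":0,"z":0,"wx":0,"wy":0,"wz":0,"jaw":140}
    - {"x":0,"y":0,"z":0,"wx":0,"wy":0,"wz":0,"jaw":140}
    - {"x":0,"y":0,"z":0,"wx":0,"wy":0,"wz":0,"jaw":140}
    - {"x":0,"y":0,"z":0,"wx":0,"wy":0,"wz":0,"jaw":140}
    - {"x":0,"y":0,"z":-0.3,"wx":0,"wy":0,"wz":0,"jaw":140}
    - {"x":0,"y":0,"z":-0.6,"wx":0,"wy":0,"wz":0,"jaw":140}
    - {"x":0,"y":0,"z":-0.9,"wx":0,"wy":0,"wz":0,"jaw":140}
    - {"x":0,"y":0,"z":-1.15,"wx":0,"wy":0,"wz":0,"jaw":140}
    - {"x":0,"y":0,"z":-1.15,"wx":0,"wy":0,"wz":0,"jaw":140}
    - {"x":0,"y":0,"z":-1.15,"wx":0,"wy":0,"wz":0,"jaw":140}

```text
time: 5.27
eef_pos: [0.6086, -0.2693, 0.0548]
orientation: [0.0, 0.724, 0.69, -0.0]
wrist_force: [-0.0, -0.7, -3.2]
grip_width: 0.0579
```

Run:
```python
from h import *
st();im,c=grab('wrist','w7.png');im,c=grab('scene','s7.png');st()
cv2.imwrite('pics/s7c.png',cv2.resize(im[200:300,300:400,::-1],None,fx=5,fy=5,interpolation=cv2.INTER_CUBIC))
to((.50,-.255,.0558),-.048)
```

```text
t 5.27 p [ 0.6086 -0.2693  0.0548] yaw -0.0483 z [ 1.e-04 -1.e-04 -1.e+00] F [-0.01 -0.68 -3.19] w 0.0579
t 5.37 p [ 0.6084 -0.2693  0.0546] yaw -0.0483 z [-4.e-04  1.e-04 -1.e+00] F [ 0.78 -0.06 -3.96] w 0.0576
[  0.9  -10.9   -0.12] [-0.03 -0.   -0.02]
```

View pics/w7.png

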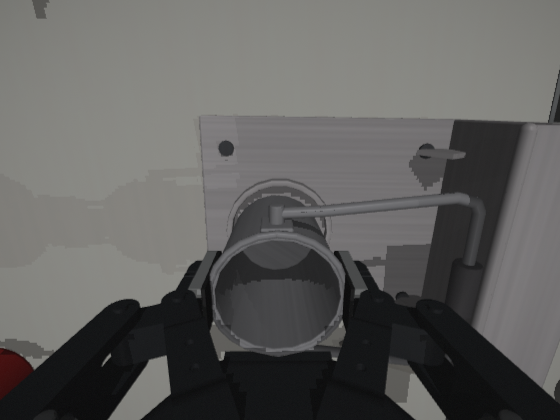

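View pics/s7c.png

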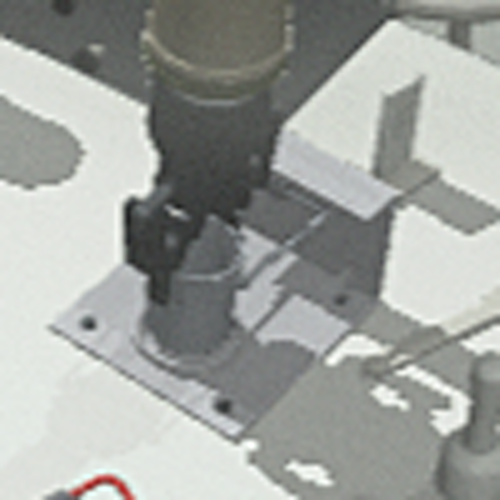

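Emit:
send_rows:
  steps:
    - {"x":0,"y":0,"z":-0.15,"wx":0,"wy":0,"wz":0,"jaw":140}
    - {"x":0,"y":-0.5,"z":-0.15,"wx":0,"wy":0,"wz":0,"jaw":140}
    - {"x":0,"y":-1.2,"z":-0.15,"wx":0,"wy":0,"wz":0,"jaw":140}
    - {"x":0,"y":-2.2,"z":-0.15,"wx":0,"wy":0,"wz":0,"jaw":140}
    - {"x":0,"y":-3.4,"z":-0.15,"wx":0,"wy":0,"wz":0,"jaw":140}
    - {"x":0,"y":-4.6,"z":-0.15,"wx":0,"wy":0,"wz":0,"jaw":140}
    - {"x":0,"y":-5.8,"z":-0.15,"wx":0,"wy":0,"wz":0,"jaw":140}
    - {"x":0,"y":-7.0,"z":-0.15,"wx":0,"wy":0,"wz":0,"jaw":140}
    - {"x":0.2,"y":-8.2,"z":-0.15,"wx":0,"wy":0,"wz":0,"jaw":140}
    - {"x":0.5,"y":-9.2,"z":-0.15,"wx":0,"wy":0,"wz":0,"jaw":140}
    - {"x":0.8,"y":-10.2,"z":-0.15,"wx":0,"wy":0,"wz":0,"jaw":140}
    - {"x":0.9,"y":-10.7,"z":-0.15,"wx":0,"wy":0,"wz":0,"jaw":140}
    - {"x":0.9,"y":-10.9,"z":-0.15,"wx":0,"wy":0,"wz":0,"jaw":140}
    - {"x":0.9,"y":-10.9,"z":-0.15,"wx":0,"wy":0,"wz":0,"jaw":140}
    - {"x":0.9,"y":-10.9,"z":-0.15,"wx":0,"wy":0,"wz":0,"jaw":140}
    - {"x":0.9,"y":-10.9,"z":-0.15,"wx":0,"wy":0,"wz":0,"jaw":140}

```text
time: 6.7
eef_pos: [0.5007, -0.2552, 0.0564]
orientation: [0.0, 0.724, 0.69, 0.0]
wrist_force: [0.5, -0.4, -3.6]
grip_width: 0.0576
```

Run:
```python
from h import *
im,c=grab('wrist','w8.png');im,c=grab('scene','s8.png');st()
cv2.imwrite('pics/s8c.png',cv2.resize(im[190:350,270:430,::-1],None,fx=3.7,fy=3.7,interpolation=cv2.INTER_CUBIC))
```

```text
t 6.80 p [ 0.5005 -0.2552  0.0563] yaw -0.0480 z [ 0.e+00 -4.e-04 -1.e+00] F [ 0.65 -0.42 -3.61] w 0.0574
```

View pics/w8.png

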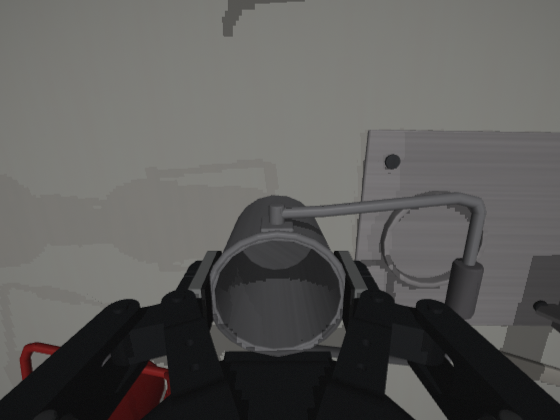

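View pics/s8c.png

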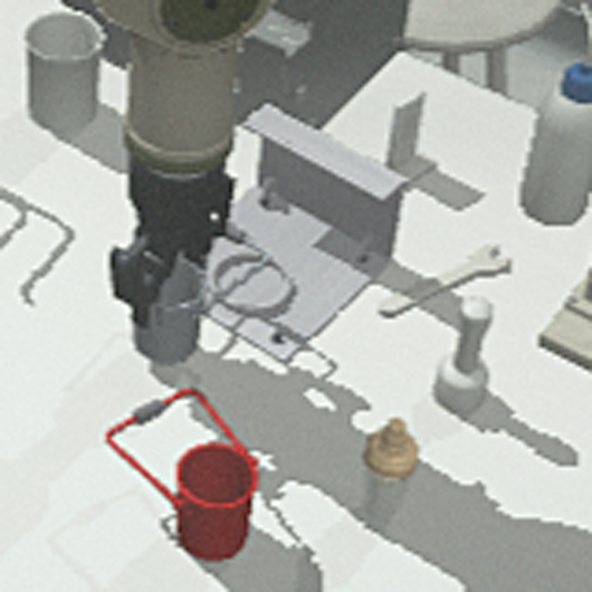

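Emit:
send_rows:
  steps:
    - {"x":0.5,"y":0,"z":0,"wx":0,"wy":0,"wz":0,"jaw":140}
    - {"x":1,"y":0,"z":0.2,"wx":0,"wy":0,"wz":0,"jaw":140}
    - {"x":1,"y":0,"z":0.6,"wx":0,"wy":0,"wz":0,"jaw":140}
    - {"x":1,"y":0,"z":1.0,"wx":0,"wy":0,"wz":0,"jaw":140}
    - {"x":1,"y":0,"z":1.3,"wx":0,"wy":0,"wz":0,"jaw":140}
    - {"x":1,"y":0,"z":1.45,"wx":0,"wy":0,"wz":0,"jaw":140}
    - {"x":1,"y":0,"z":1.55,"wx":0,"wy":0,"wz":0,"jaw":140}
    - {"x":1,"y":0,"z":1.55,"wx":0,"wy":0,"wz":0,"jaw":140}
    - {"x":1,"y":0,"z":1.6,"wx":0,"wy":0,"wz":0,"jaw":140}
    - {"x":1,"y":0,"z":1.6,"wx":0,"wy":0,"wz":0,"jaw":140}
    - {"x":1,"y":0,"z":1.6,"wx":0,"wy":0,"wz":0,"jaw":140}

```text
time: 7.72
eef_pos: [0.5007, -0.2452, 0.0404]
orientation: [0.0, 0.724, 0.69, 0.0]
wrist_force: [-0.4, -0.7, -3.1]
grip_width: 0.0574
```

Force still carries the weight; go down a little more.

Emit:
send_rows:
  steps:
    - {"x":0,"y":0,"z":0.05,"wx":0,"wy":0,"wz":0,"jaw":140}
    - {"x":0,"y":0,"z":0.1,"wx":0,"wy":0,"wz":0,"jaw":140}
    - {"x":0,"y":0,"z":0.1,"wx":0,"wy":0,"wz":0,"jaw":140}

```text
time: 7.97
eef_pos: [0.5007, -0.2455, 0.0403]
orientation: [0.0, 0.724, 0.69, 0.0]
wrist_force: [-5.0, 1.2, 7.7]
grip_width: 0.0572
```

Emit:
send_rows:
  steps:
    - {"x":0,"y":0,"z":-0.06,"wx":0,"wy":0,"wz":0,"jaw":140}
    - {"x":0,"y":0,"z":-0.06,"wx":0,"wy":0,"wz":0,"jaw":140}
    - {"x":0,"y":0,"z":-0.06,"wx":0,"wy":0,"wz":0,"jaw":36}
    - {"x":0,"y":0,"z":-0.06,"wx":0,"wy":0,"wz":0,"jaw":36}
    - {"x":0,"y":0,"z":-0.06,"wx":0,"wy":0,"wz":0,"jaw":36}
    - {"x":0,"y":0,"z":-0.06,"wx":0,"wy":0,"wz":0,"jaw":36}
    - {"x":0,"y":0,"z":-0.06,"wx":0,"wy":0,"wz":0,"jaw":36}

```text
time: 8.55
eef_pos: [0.5007, -0.2451, 0.0399]
orientation: [0.0, 0.724, 0.69, -0.0]
wrist_force: [0.3, -0.2, 0.2]
grip_width: 0.073
```

Run:
```python
from h import *
st();im,c=grab('wrist','w9.png')
```

```text
t 8.55 p [ 0.5007 -0.2451  0.0399] yaw -0.0482 z [ 0.e+00 -1.e-04 -1.e+00] F [ 0.26 -0.19  0.2 ] w 0.0730
```

View pics/w9.png

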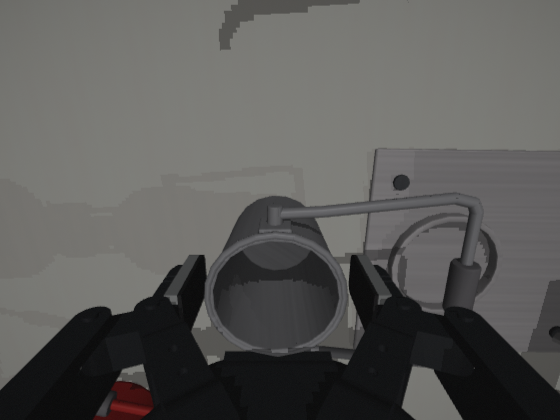

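Emit:
send_rows:
  steps:
    - {"x":0,"y":0,"z":-2,"wx":0,"wy":0,"wz":0,"jaw":36}
    - {"x":0,"y":0,"z":-5,"wx":0,"wy":0,"wz":0,"jaw":36}
    - {"x":0,"y":0,"z":-9,"wx":0,"wy":0,"wz":0,"jaw":36}
    - {"x":0,"y":4,"z":-12,"wx":0,"wy":0,"wz":0,"jaw":60}
    - {"x":0,"y":7,"z":-12,"wx":0,"wy":0,"wz":0,"jaw":120}
    - {"x":0,"y":8.5,"z":-12,"wx":0,"wy":0,"wz":0,"jaw":120}
    - {"x":0,"y":8.5,"z":-12,"wx":0,"wy":0,"wz":0,"jaw":120}
    - {"x":0,"y":8.5,"z":-12,"wx":0,"wy":0,"wz":0,"jaw":120}
    - {"x":0,"y":8.5,"z":-12,"wx":0,"wy":0,"wz":0,"jaw":120}
    - {"x":0,"y":8.5,"z":-12,"wx":0,"wy":0,"wz":0,"jaw":120}

```text
time: 9.43
eef_pos: [0.5843, -0.2497, 0.1597]
orientation: [-0.0, 0.724, 0.689, -0.0]
wrist_force: [-0.9, -0.7, -0.3]
grip_width: 0.045
```

Run:
```python
from h import *
st();im,c=grab('wrist','w10.png');st()
import pickle;pickle.dump(c,open('c10.pkl','wb'))
im=cv2.imread('pics/w10.png');cv2.imwrite('pics/w10c.png',cv2.resize(np.clip(im[130:330,110:370]*1.8,0,255).astype('uint8'),None,fx=3,fy=3,interpolation=cv2.INTER_CUBIC))
```

```text
t 9.43 p [ 0.5843 -0.2497  0.1597] yaw -0.0498 z [-1.e-03  1.e-04 -1.e+00] F [-0.86 -0.67 -0.27] w 0.0450
t 9.48 p [ 0.5844 -0.2496  0.1598] yaw -0.0497 z [-6.e-04  2.e-04 -1.e+00] F [ 0.1  -0.58 -0.23] w 0.0452
```

View pics/w10c.png

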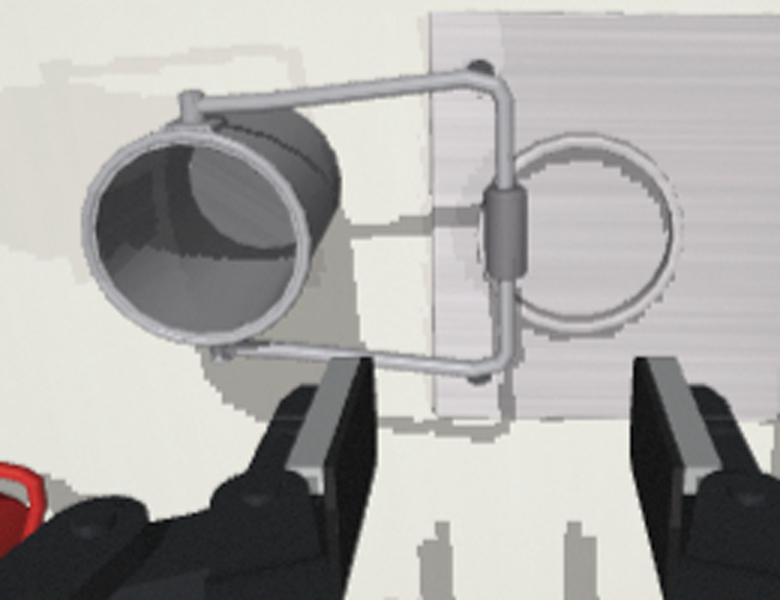

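Run:
```python
from h import *
import pickle;c=pickle.load(open('c10.pkl','rb'))
np.set_printoptions(precision=4,suppress=True)
g=lambda x,y,z:onz(c,110+x/3-.33,130+y/3-.33,z)
print('roller',g(506,231,.062),g(485,231,.062),g(527,231,.062))
a,b=g(503,120,.062),g(506,345,.062);print('crown',a,b,np.arctan2((a-b)[1],(a-b)[0])-np.pi/2)
a,b=g(190,102,.062),g(218,352,.062);print('ears',a,b,(a+b)/2,np.arctan2((a-b)[1],(a-b)[0])-np.pi/2)
print('rim',(g(83,235,.072)+g(310,235,.072))/2,(g(196,128,.072)+g(196,347,.072))/2, g(83,235,.072),g(310,235,.072))
to((.5833,-.249,.043),-.04)
```

```text
roller [ 0.5861 -0.2497  0.062 ] [ 0.5802 -0.2494  0.062 ] [ 0.5921 -0.25    0.062 ]
crown [ 0.5869 -0.2177  0.062 ] [ 0.5844 -0.2853  0.062 ] -0.03674528515553921
ears [ 0.5018 -0.2085  0.062 ] [ 0.4984 -0.2834  0.062 ] [ 0.5001 -0.2459  0.062 ] -0.04495659280849407
rim [ 0.5014 -0.2434  0.072 ] [ 0.501  -0.2454  0.072 ] [ 0.4703 -0.2419  0.072 ] [ 0.5325 -0.245   0.072 ]
[ 0.06 -0.1  11.68] [-0.04 -0.01 -0.55]
```

Emit:
send_rows:
  steps:
    - {"x":0,"y":0.16,"z":3,"wx":0,"wy":0,"wz":0,"jaw":120}
    - {"x":0,"y":0.16,"z":6,"wx":0,"wy":0,"wz":0,"jaw":120}
    - {"x":0,"y":0.16,"z":8.5,"wx":0,"wy":0,"wz":0,"jaw":120}
    - {"x":0,"y":0.16,"z":10.5,"wx":0,"wy":0,"wz":0,"jaw":120}
    - {"x":0,"y":0.16,"z":11.7,"wx":0,"wy":0,"wz":0,"jaw":120}
    - {"x":0,"y":0.16,"z":11.7,"wx":0,"wy":0,"wz":0,"jaw":120}
    - {"x":0,"y":0.16,"z":11.7,"wx":0,"wy":0,"wz":0,"jaw":150}
    - {"x":0,"y":0.16,"z":11.7,"wx":0,"wy":0,"wz":0,"jaw":170}
    - {"x":0,"y":0.16,"z":11.7,"wx":0,"wy":0,"wz":0,"jaw":170}
    - {"x":0,"y":0.16,"z":11.7,"wx":0,"wy":0,"wz":0,"jaw":170}

```text
time: 10.32
eef_pos: [0.5879, -0.2497, 0.0444]
orientation: [0.001, 0.724, 0.69, 0.001]
wrist_force: [-0.2, -1.1, -0.4]
grip_width: 0.0285
```

Run:
```python
from h import *
st();im,c=grab('wrist','w11.png');st()
```

```text
t 10.32 p [ 0.5879 -0.2497  0.0444] yaw -0.0483 z [ 2.3e-03 -7.0e-04 -1.0e+00] F [-0.21 -1.08 -0.42] w 0.0285
t 10.37 p [ 0.5878 -0.2495  0.0442] yaw -0.0482 z [ 1.9e-03 -5.0e-04 -1.0e+00] F [ 0.58 -0.04  0.06] w 0.0288
```

View pics/w11.png

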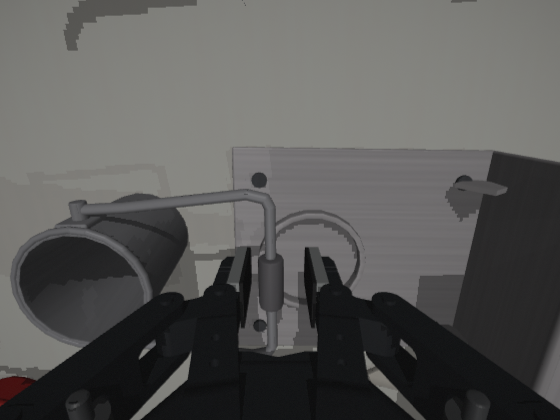

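Emit:
send_rows:
  newtons: 20
  steps:
    - {"x":0,"y":-0.2,"z":0.1,"wx":0,"wy":0,"wz":0,"jaw":175}
    - {"x":0,"y":-0.2,"z":0.1,"wx":0,"wy":0,"wz":0,"jaw":185}
    - {"x":0,"y":-0.2,"z":0.1,"wx":0,"wy":0,"wz":0,"jaw":185}
    - {"x":0,"y":-0.2,"z":0.1,"wx":0,"wy":0,"wz":0,"jaw":185}

```text
time: 10.7
eef_pos: [0.5851, -0.2491, 0.0419]
orientation: [-0.0, 0.724, 0.69, -0.0]
wrist_force: [0.5, -0.0, -0.2]
grip_width: 0.0234
```

Run:
```python
from h import *
st();im,c=grab('wrist','w12.png');st()
im=cv2.imread('pics/w12.png');cv2.imwrite('pics/w12c.png',cv2.resize(np.clip(im[180:360,0:360]*1.8,0,255).astype('uint8'),None,fx=2.2,fy=2.2,interpolation=cv2.INTER_CUBIC))
```

```text
t 10.70 p [ 0.5851 -0.2491  0.0419] yaw -0.0483 z [-1.e-04  0.e+00 -1.e+00] F [ 0.51 -0.01 -0.16] w 0.0234
t 10.75 p [ 0.5851 -0.2491  0.0419] yaw -0.0483 z [-1.e-04 -0.e+00 -1.e+00] F [ 0.7  -0.19 -0.06] w 0.0233
```

View pics/w12c.png

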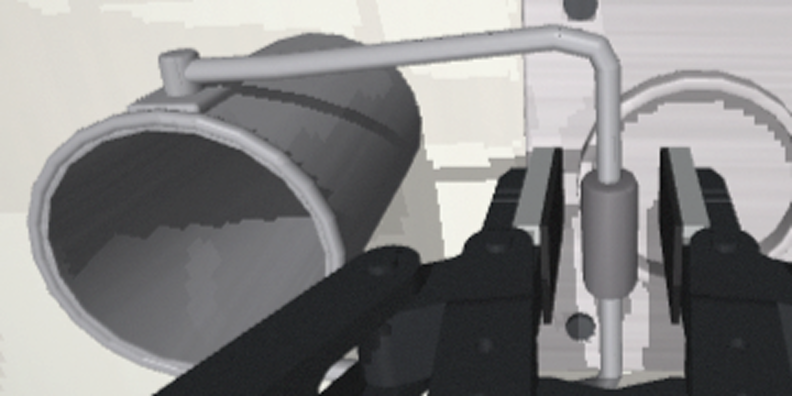

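Emit:
send_rows:
  newtons: 25
  steps:
    - {"x":0,"y":0,"z":0,"wx":0,"wy":0,"wz":0,"jaw":205}
    - {"x":0,"y":0,"z":0,"wx":0,"wy":0,"wz":0,"jaw":225}
    - {"x":0,"y":0,"z":0,"wx":0,"wy":0,"wz":0,"jaw":240}
    - {"x":0,"y":0,"z":0,"wx":0,"wy":0,"wz":0,"jaw":250}
    - {"x":0,"y":0,"z":0,"wx":0,"wy":0,"wz":0,"jaw":250}
    - {"x":0,"y":0,"z":0,"wx":0,"wy":0,"wz":0,"jaw":250}

```text
time: 11.25
eef_pos: [0.5849, -0.2492, 0.0418]
orientation: [-0.0, 0.724, 0.69, -0.0]
wrist_force: [-0.8, -1.7, -0.4]
grip_width: 0.0109
```

Run:
```python
from h import *
st();im,c=grab('wrist','w13.png');st()
im=cv2.imread('pics/w13.png');cv2.imwrite('pics/w13c.png',cv2.resize(np.clip(im[180:360,0:360]*1.8,0,255).astype('uint8'),None,fx=2.2,fy=2.2,interpolation=cv2.INTER_CUBIC))
# arc: radius 86.5 around pivot
px=.585-.085
for a in np.radians([0,8,16,24,32,40,48,56,64,72,80,86,90]):
    rr=85+min(1.5,np.degrees(a)/8)
    print(round(np.degrees(a)), 'y %.2f z %.2f'%((rr*np.cos(a)-85)/10,-(rr*np.sin(a))/10))
```

```text
t 11.25 p [ 0.5849 -0.2492  0.0418] yaw -0.0484 z [-5.e-04 -0.e+00 -1.e+00] F [-0.81 -1.69 -0.36] w 0.0109
t 11.30 p [ 0.5849 -0.2492  0.0418] yaw -0.0484 z [-4.e-04 -0.e+00 -1.e+00] F [-0.85 -1.21 -0.52] w 0.0112
0 y 0.00 z -0.00
8 y 0.02 z -1.20
16 y -0.19 z -2.38
24 y -0.60 z -3.52
32 y -1.16 z -4.58
40 y -1.87 z -5.56
48 y -2.71 z -6.43
56 y -3.66 z -7.17
64 y -4.71 z -7.77
72 y -5.83 z -8.23
80 y -7.00 z -8.52
86 y -7.90 z -8.63
90 y -8.50 z -8.65
```

View pics/w13c.png

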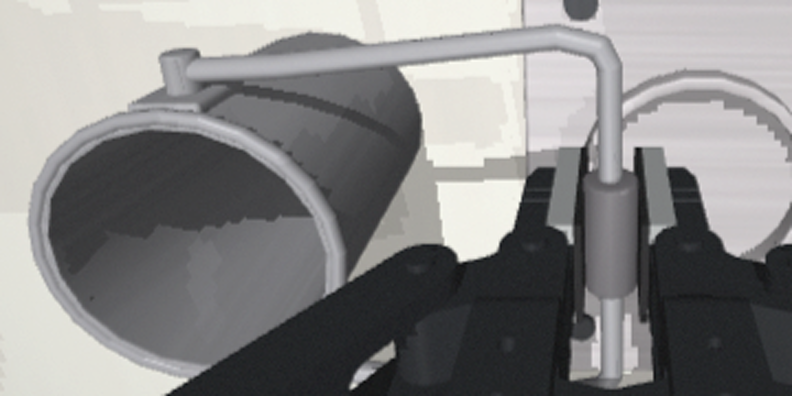

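Emit:
send_rows:
  steps:
    - {"x":0,"y":0.07,"z":-0.75,"wx":0,"wy":0,"wz":0,"jaw":250}
    - {"x":0,"y":-0.03,"z":-1.49,"wx":0,"wy":0,"wz":0,"jaw":250}
    - {"x":0,"y":-0.19,"z":-2.23,"wx":0,"wy":0,"wz":0,"jaw":250}
    - {"x":0,"y":-0.42,"z":-2.94,"wx":0,"wy":0,"wz":0,"jaw":250}
    - {"x":0,"y":-0.71,"z":-3.63,"wx":0,"wy":0,"wz":0,"jaw":250}
    - {"x":0,"y":-1.05,"z":-4.3,"wx":0,"wy":0,"wz":0,"jaw":250}
    - {"x":0,"y":-1.05,"z":-4.3,"wx":0,"wy":0,"wz":0,"jaw":250}
    - {"x":0,"y":-1.05,"z":-4.3,"wx":0,"wy":0,"wz":0,"jaw":250}

```text
time: 11.97
eef_pos: [0.5748, -0.2487, 0.0857]
orientation: [0.0, 0.724, 0.69, 0.0]
wrist_force: [-0.9, -0.4, -1.2]
grip_width: 0.0113
```

Run:
```python
from h import *
st();im,c=grab('wrist','w14.png');im,c=grab('scene','s14.png');st()
cv2.imwrite('pics/s14c.png',cv2.resize(im[190:350,270:430,::-1],None,fx=3.7,fy=3.7,interpolation=cv2.INTER_CUBIC))
```

```text
t 11.97 p [ 0.5748 -0.2487  0.0857] yaw -0.0485 z [ 1.4e-03 -1.0e-04 -1.0e+00] F [-0.88 -0.42 -1.21] w 0.0113
t 12.07 p [ 0.5747 -0.2484  0.0848] yaw -0.0481 z [ 0.e+00  1.e-04 -1.e+00] F [-0.54  0.01 -0.06] w 0.0112
```

View pics/w14.png

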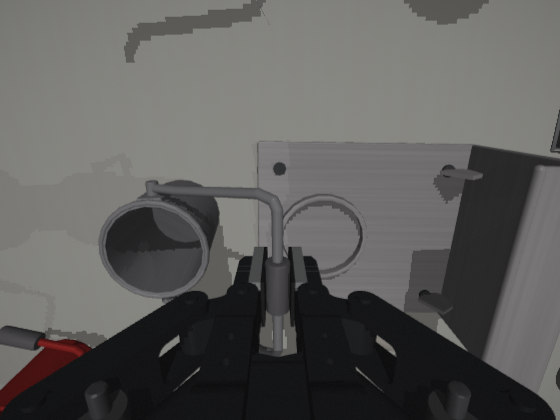

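View pics/s14c.png

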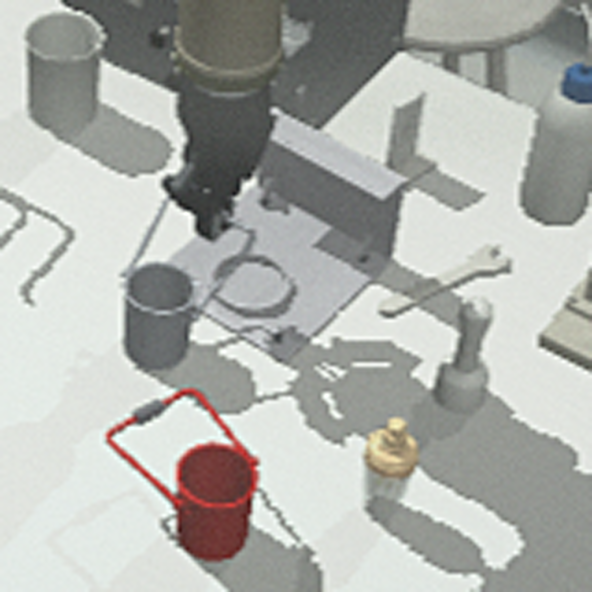

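Emit:
send_rows:
  steps:
    - {"x":0,"y":-0.41,"z":-0.63,"wx":0,"wy":0,"wz":0,"jaw":250}
    - {"x":0,"y":-0.86,"z":-1.23,"wx":0,"wy":0,"wz":0,"jaw":250}
    - {"x":0,"y":-1.37,"z":-1.78,"wx":0,"wy":0,"wz":0,"jaw":250}
    - {"x":0,"y":-1.92,"z":-2.29,"wx":0,"wy":0,"wz":0,"jaw":250}
    - {"x":0,"y":-2.52,"z":-2.74,"wx":0,"wy":0,"wz":0,"jaw":250}
    - {"x":0,"y":-3.15,"z":-3.15,"wx":0,"wy":0,"wz":0,"jaw":250}
    - {"x":0,"y":-3.82,"z":-3.49,"wx":0,"wy":0,"wz":0,"jaw":250}
    - {"x":0,"y":-4.51,"z":-3.78,"wx":0,"wy":0,"wz":0,"jaw":250}
    - {"x":0,"y":-5.22,"z":-4.0,"wx":0,"wy":0,"wz":0,"jaw":250}
    - {"x":0,"y":-5.95,"z":-4.15,"wx":0,"wy":0,"wz":0,"jaw":250}
    - {"x":0,"y":-6.7,"z":-4.23,"wx":0,"wy":0,"wz":0,"jaw":250}
    - {"x":0,"y":-7.2,"z":-4.24,"wx":0,"wy":0,"wz":0,"jaw":250}
    - {"x":0,"y":-7.45,"z":-4.24,"wx":0,"wy":0,"wz":0,"jaw":250}
    - {"x":0,"y":-7.45,"z":-4.24,"wx":0,"wy":0,"wz":0,"jaw":250}
    - {"x":0,"y":-7.45,"z":-4.24,"wx":0,"wy":0,"wz":0,"jaw":250}

```text
time: 13.32
eef_pos: [0.5002, -0.2449, 0.1272]
orientation: [-0.0, 0.724, 0.69, 0.0]
wrist_force: [-1.2, -0.2, -2.7]
grip_width: 0.0112
```

Run:
```python
from h import *
st();im,c=grab('wrist','w15.png');im,c=grab('scene','s15.png');st()
cv2.imwrite('pics/s15c.png',cv2.resize(im[190:350,270:430,::-1],None,fx=3.7,fy=3.7,interpolation=cv2.INTER_CUBIC))
```

```text
t 13.32 p [ 0.5002 -0.2449  0.1272] yaw -0.0482 z [-1.e-04  1.e-04 -1.e+00] F [-1.19 -0.22 -2.68] w 0.0112
t 13.42 p [ 0.5004 -0.2449  0.1272] yaw -0.0480 z [-2.e-04 -1.e-04 -1.e+00] F [ 0.32  0.04 -3.49] w 0.0111
```

View pics/w15.png

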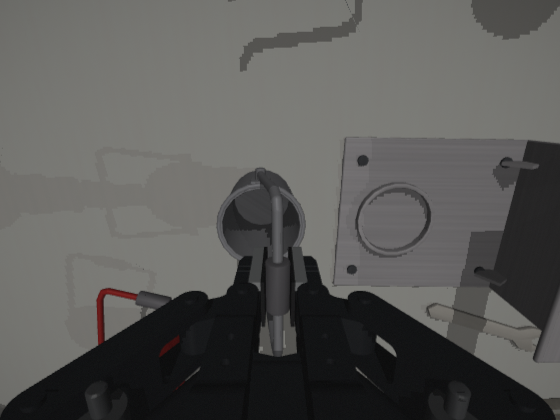

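View pics/s15c.png

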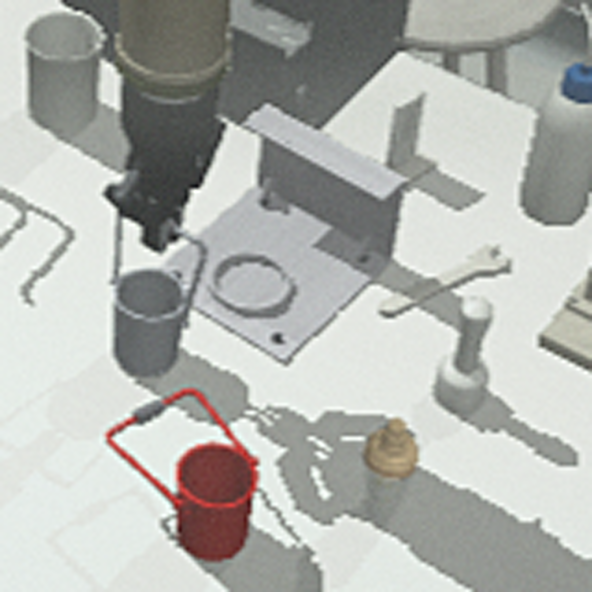

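```bash
python3 - <<'E'
from h import *
np.set_printoptions(precision=4,suppress=True)
c=vision.get_calibration('wrist')
for z in(.072,):
  print((onz(c,218,220,z)+onz(c,305.5,220,z))/2,onz(c,218,220,z),onz(c,305.5,220,z),onz(c,262,180,z),onz(c,262,265,z))
print('ear',onz(c,260,172,.062))
print('crown', onz(c,278,200,.147),onz(c,279,340,.147))
E
python3 -c "
import cv2,numpy as np
im=cv2.imread('pics/w15.png');cv2.imwrite('pics/w15c.png',cv2.resize(np.clip(im[150:290,200:330]*1.8,0,255).astype('uint8'),None,fx=4.2,fy=4.2,interpolation=cv2.INTER_CUBIC))"
```

```text
[ 0.4906 -0.2407  0.072 ] [ 0.4593 -0.2392  0.072 ] [ 0.5219 -0.2422  0.072 ] [ 0.4926 -0.2115  0.072 ] [ 0.4884 -0.2767  0.072 ]
ear [ 0.4909 -0.2078  0.062 ]
crown [ 0.5038 -0.2041  0.147 ] [ 0.5008 -0.2788  0.147 ]
```

View pics/w15c.png

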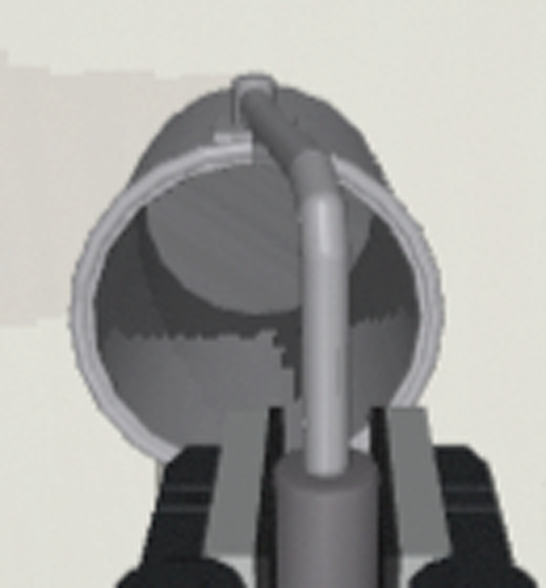

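Emit:
send_rows:
  steps:
    - {"x":0,"y":0,"z":0.1,"wx":0,"wy":0,"wz":0,"jaw":250}
    - {"x":0,"y":0,"z":0.1,"wx":0,"wy":0,"wz":0,"jaw":250}
    - {"x":0,"y":-0.3,"z":0.07,"wx":0,"wy":0,"wz":0,"jaw":250}
    - {"x":0,"y":-0.6,"z":0.04,"wx":0,"wy":0,"wz":0,"jaw":250}
    - {"x":0,"y":-0.9,"z":0.03,"wx":0,"wy":0,"wz":0,"jaw":250}
    - {"x":0,"y":-1.0,"z":0.03,"wx":0,"wy":0,"wz":0,"jaw":250}
    - {"x":0,"y":-1.0,"z":0.03,"wx":0,"wy":0,"wz":0,"jaw":250}
    - {"x":0,"y":-1.0,"z":0.03,"wx":0,"wy":0,"wz":0,"jaw":250}

```text
time: 14.08
eef_pos: [0.4901, -0.2445, 0.1271]
orientation: [-0.0, 0.724, 0.69, 0.0]
wrist_force: [0.3, -0.7, -3.6]
grip_width: 0.0111
```

Run:
```python
from h import *
st();im,c=grab('wrist','w16.png');st()
im=cv2.imread('pics/w16.png');cv2.imwrite('pics/w16c.png',cv2.resize(np.clip(im[150:290,200:350]*1.8,0,255).astype('uint8'),None,fx=4,fy=4,interpolation=cv2.INTER_CUBIC))
```

```text
t 14.08 p [ 0.4901 -0.2445  0.1271] yaw -0.0484 z [ 1.e-04  2.e-04 -1.e+00] F [ 0.32 -0.66 -3.57] w 0.0111
t 14.13 p [ 0.4902 -0.2445  0.1271] yaw -0.0482 z [ 1.e-04  1.e-04 -1.e+00] F [-0.47 -0.17 -3.57] w 0.0112
```

View pics/w16c.png

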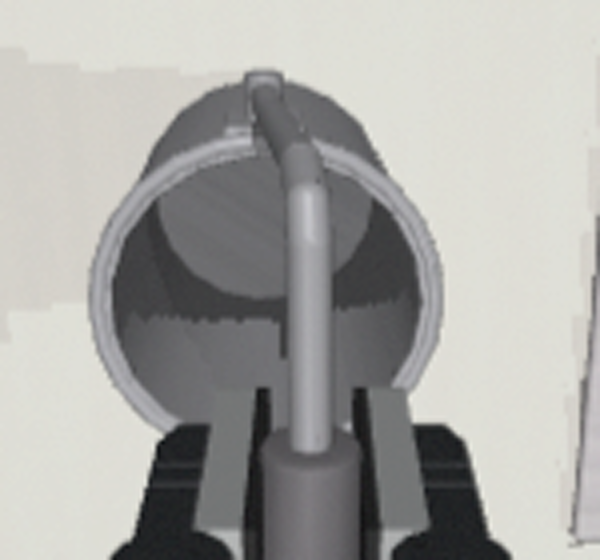

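Emit:
send_rows:
  steps:
    - {"x":0,"y":0,"z":0.1,"wx":0,"wy":0,"wz":0,"jaw":250}
    - {"x":0,"y":0,"z":0.15,"wx":0,"wy":0,"wz":0,"jaw":250}
    - {"x":0,"y":0,"z":0.15,"wx":0,"wy":0,"wz":0,"jaw":250}

```text
time: 14.38
eef_pos: [0.4904, -0.2446, 0.1254]
orientation: [0.0, 0.724, 0.69, -0.0]
wrist_force: [-0.2, 0.5, -3.3]
grip_width: 0.0109
```

Emit:
send_rows:
  steps:
    - {"x":0,"y":0,"z":0.05,"wx":0,"wy":0,"wz":0,"jaw":250}
    - {"x":0,"y":0,"z":0.1,"wx":0,"wy":0,"wz":0,"jaw":250}
    - {"x":0,"y":0,"z":0.1,"wx":0,"wy":0,"wz":0,"jaw":250}

```text
time: 14.63
eef_pos: [0.4903, -0.2446, 0.1245]
orientation: [0.0, 0.724, 0.69, -0.0]
wrist_force: [0.1, 1.1, -1.8]
grip_width: 0.0106
```

Run:
```python
from h import *
st();im,c=grab('wrist','w17.png');im,c=grab('scene','s17.png');st()
im=cv2.imread('pics/w17.png');cv2.imwrite('pics/w17c.png',cv2.resize(np.clip(im[150:290,200:350]*1.8,0,255).astype('uint8'),None,fx=4,fy=4,interpolation=cv2.INTER_CUBIC))
im=cv2.imread('pics/s17.png');cv2.imwrite('pics/s17c.png',cv2.resize(im[230:310,285:365],None,fx=7,fy=7,interpolation=cv2.INTER_CUBIC))
```

```text
t 14.63 p [ 0.4903 -0.2446  0.1245] yaw -0.0483 z [ 1.e-04 -2.e-04 -1.e+00] F [ 0.07  1.07 -1.79] w 0.0106
t 14.73 p [ 0.4903 -0.2446  0.1245] yaw -0.0483 z [ 1.e-04 -1.e-04 -1.e+00] F [ 1.4  -0.12 -2.91] w 0.0111
```

View pics/w17c.png

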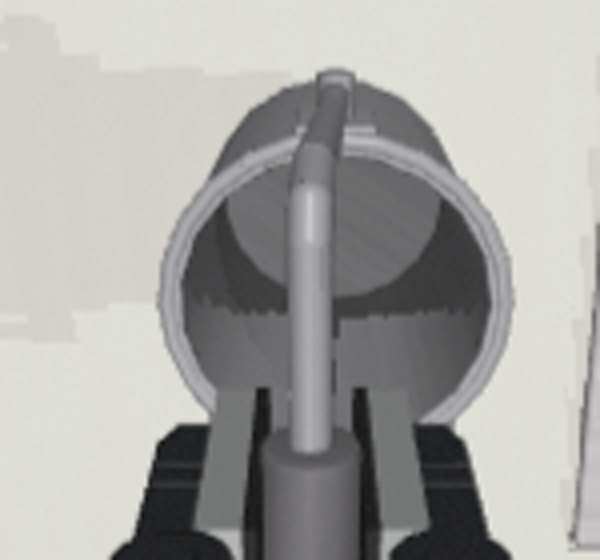

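View pics/s17c.png

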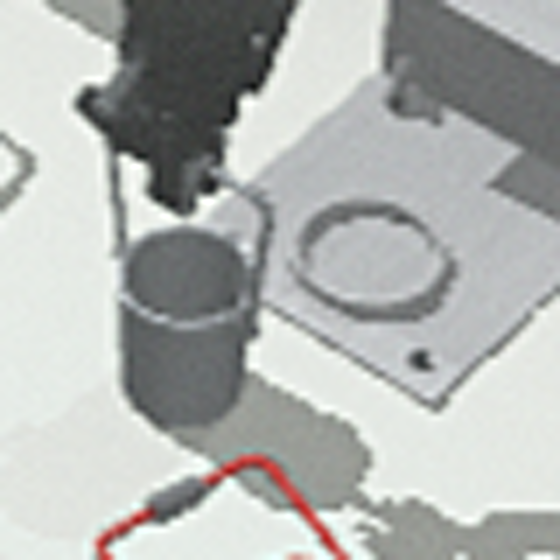

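Emit:
send_rows:
  steps:
    - {"x":0,"y":0,"z":0,"wx":0,"wy":0,"wz":0,"jaw":250}
    - {"x":0,"y":0,"z":0,"wx":0,"wy":0,"wz":0,"jaw":250}
    - {"x":0,"y":0,"z":0,"wx":0,"wy":0,"wz":0,"jaw":250}

```text
time: 14.98
eef_pos: [0.4902, -0.2446, 0.1245]
orientation: [0.0, 0.724, 0.69, -0.0]
wrist_force: [-0.9, 0.2, -2.2]
grip_width: 0.0109
```

Run:
```python
from h import *
for i in range(5):
    st();im,c=grab('wrist','w18_%d.png'%i)
a=[cv2.imread('pics/w18_%d.png'%i) for i in (0,4)]; a.insert(0,cv2.imread('pics/w17.png'))
cv2.imwrite('pics/w18c.png',cv2.resize(np.clip(np.hstack([i[150:290,210:340] for i in a])*1.8,0,255).astype('uint8'),None,fx=2,fy=2))
```

```text
t 14.98 p [ 0.4902 -0.2446  0.1245] yaw -0.0483 z [-0. -0. -1.] F [-0.91  0.23 -2.21] w 0.0109
t 15.03 p [ 0.4902 -0.2446  0.1245] yaw -0.0483 z [-0.e+00 -1.e-04 -1.e+00] F [ 0.08 -0.05 -1.94] w 0.0106
t 15.08 p [ 0.4902 -0.2446  0.1245] yaw -0.0483 z [-0. -0. -1.] F [ 1.52  0.73 -1.8 ] w 0.0110
t 15.13 p [ 0.4902 -0.2446  0.1245] yaw -0.0483 z [-0. -0. -1.] F [ 0.49  0.22 -1.23] w 0.0114
t 15.18 p [ 0.4902 -0.2446  0.1246] yaw -0.0483 z [ 0.e+00 -1.e-04 -1.e+00] F [ 0.4  -1.06 -1.28] w 0.0110
```

View pics/w18c.png

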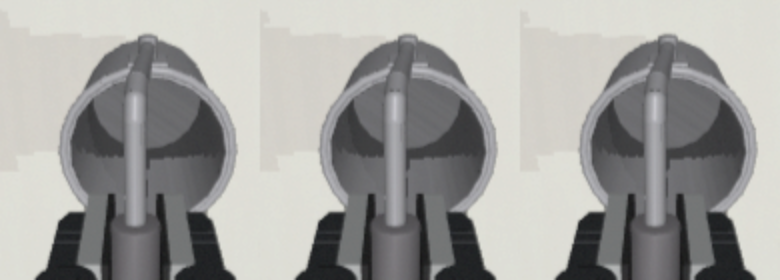

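Run:
```python
from h import *
np.set_printoptions(precision=4,suppress=True)
c=vision.get_calibration('wrist')
im=cv2.imread('pics/w18_4.png');cv2.imwrite('pics/w18d.png',cv2.resize(np.clip(im[150:270,220:340]*1.8,0,255).astype('uint8'),None,fx=5,fy=5,interpolation=cv2.INTER_CUBIC))
g=lambda x,y,z:onz(c,200+x/4-.4,150+y/4-.4,z)
print('rim',(g(160,295,.072)+g(513,295,.072))/2,'ear',g(336,85,.062),'crown',g(309,215,.145),g(311,440,.145))
print('bottom', (g(228,200,.003)+g(440,200,.003))/2)
```

```text
rim [ 0.496  -0.2427  0.072 ] ear [ 0.4976 -0.207   0.062 ] crown [ 0.493  -0.2051  0.145 ] [ 0.4919 -0.2323  0.145 ]
bottom [ 0.4967 -0.2456  0.003 ]
```

View pics/w18d.png

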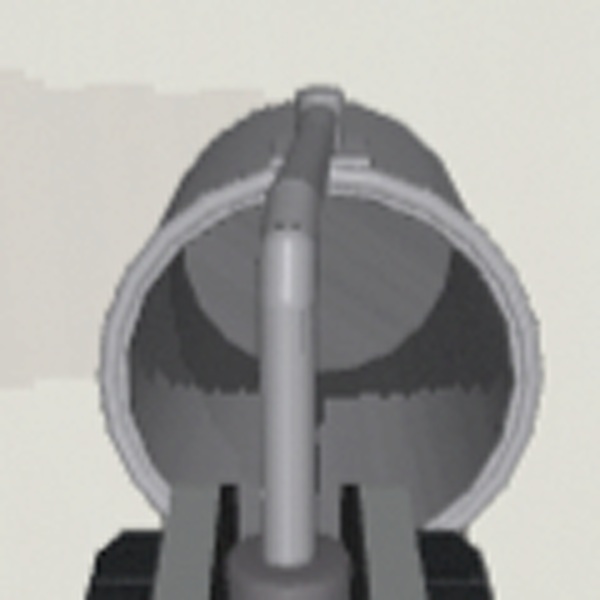

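Emit:
send_rows:
  steps:
    - {"x":0,"y":0.05,"z":0.04,"wx":0,"wy":0,"wz":0,"jaw":250}
    - {"x":0,"y":0.2,"z":0.05,"wx":0,"wy":0,"wz":0,"jaw":250}
    - {"x":0,"y":0.35,"z":0.05,"wx":0,"wy":0,"wz":0,"jaw":250}
    - {"x":0,"y":0.5,"z":0.05,"wx":0,"wy":0,"wz":0,"jaw":250}
    - {"x":0,"y":0.5,"z":0.05,"wx":0,"wy":0,"wz":0,"jaw":250}
    - {"x":0,"y":0.5,"z":0.05,"wx":0,"wy":0,"wz":0,"jaw":250}

```text
time: 15.73
eef_pos: [0.4956, -0.2449, 0.1243]
orientation: [0.0, 0.724, 0.69, 0.0]
wrist_force: [0.2, -0.6, 2.9]
grip_width: 0.0111
```

Run:
```python
from h import *
st();im,c=grab('wrist','w19.png');st()
im=cv2.imread('pics/w19.png');cv2.imwrite('pics/w19c.png',cv2.resize(np.clip(im[150:290,200:350]*1.8,0,255).astype('uint8'),None,fx=4,fy=4,interpolation=cv2.INTER_CUBIC))
```

```text
t 15.73 p [ 0.4956 -0.2449  0.1243] yaw -0.0482 z [ 6.e-04 -3.e-04 -1.e+00] F [ 0.21 -0.57  2.86] w 0.0111
t 15.78 p [ 0.4955 -0.2449  0.1243] yaw -0.0482 z [ 6.e-04 -2.e-04 -1.e+00] F [0.79 0.63 3.66] w 0.0112
```

View pics/w19c.png

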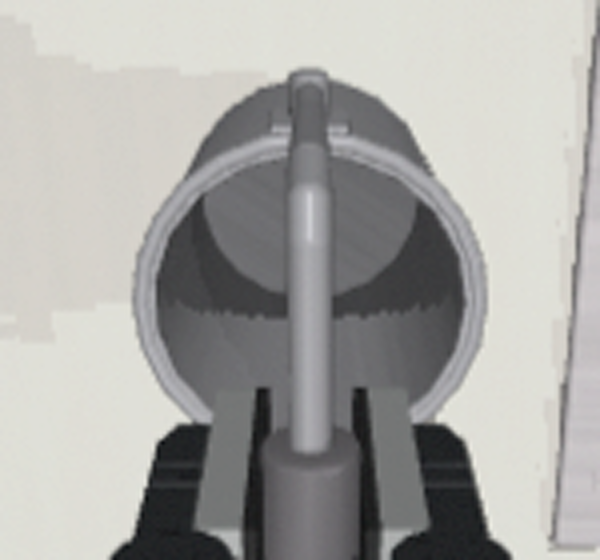

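Emit:
send_rows:
  newtons: 45
  steps:
    - {"x":0,"y":0,"z":-0.03,"wx":0,"wy":0,"wz":0,"jaw":255}
    - {"x":0,"y":0,"z":-0.05,"wx":0,"wy":0,"wz":0,"jaw":255}
    - {"x":0,"y":0,"z":-0.1,"wx":0,"wy":0,"wz":0,"jaw":255}
    - {"x":0,"y":0,"z":-0.2,"wx":0,"wy":0,"wz":0,"jaw":255}
    - {"x":0,"y":0,"z":-0.4,"wx":0,"wy":0,"wz":0,"jaw":255}
    - {"x":0,"y":0,"z":-0.9,"wx":0,"wy":0,"wz":0,"jaw":255}
    - {"x":0,"y":0,"z":-1.6,"wx":0,"wy":0,"wz":0,"jaw":255}
    - {"x":0,"y":0,"z":-2.5,"wx":0,"wy":0,"wz":0,"jaw":255}
    - {"x":0,"y":0,"z":-3.5,"wx":0,"wy":0,"wz":0,"jaw":255}
    - {"x":0,"y":0,"z":-4.6,"wx":0,"wy":0,"wz":0,"jaw":255}
    - {"x":0,"y":0,"z":-5.8,"wx":0,"wy":0,"wz":0,"jaw":255}
    - {"x":0,"y":0,"z":-7.0,"wx":0,"wy":0,"wz":0,"jaw":255}
    - {"x":0,"y":0,"z":-8.2,"wx":0,"wy":0,"wz":0,"jaw":255}
    - {"x":0,"y":0,"z":-9.3,"wx":0,"wy":0,"wz":0,"jaw":255}
    - {"x":0,"y":0,"z":-10.2,"wx":0,"wy":0,"wz":0,"jaw":255}
    - {"x":0,"y":0,"z":-10.8,"wx":0,"wy":0,"wz":0,"jaw":255}
    - {"x":0,"y":0,"z":-11.1,"wx":0,"wy":0,"wz":0,"jaw":255}
    - {"x":0,"y":0,"z":-11.1,"wx":0,"wy":0,"wz":0,"jaw":255}

```text
time: 17.28
eef_pos: [0.4954, -0.245, 0.2356]
orientation: [0.0, 0.724, 0.69, 0.0]
wrist_force: [0.0, 0.2, -3.0]
grip_width: 0.0111
```

Run:
```python
from h import *
st();im,c=grab('wrist','w20.png');im,c=grab('scene','s20.png');st()
cv2.imwrite('pics/s20c.png',cv2.resize(im[170:330,250:410,::-1],None,fx=3.7,fy=3.7,interpolation=cv2.INTER_CUBIC))
```

```text
t 17.28 p [ 0.4954 -0.245   0.2356] yaw -0.0483 z [ 7.e-04 -3.e-04 -1.e+00] F [ 0.03  0.16 -2.99] w 0.0111
t 17.38 p [ 0.495  -0.2447  0.2345] yaw -0.0483 z [-8.e-04  2.e-04 -1.e+00] F [-0.16 -0.25 -2.72] w 0.0101
```

View pics/w20.png

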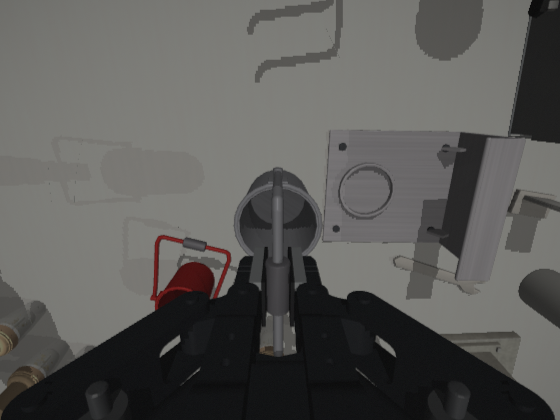

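View pics/s20c.png

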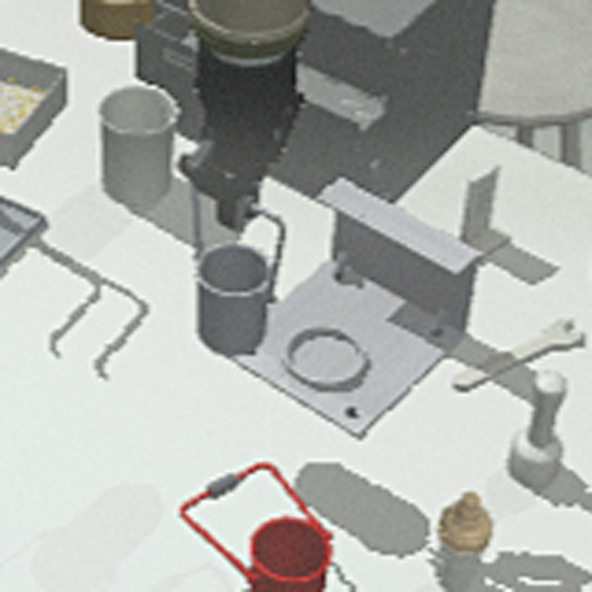

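Emit:
send_rows:
  steps:
    - {"x":0.15,"y":0,"z":0,"wx":0,"wy":0,"wz":0,"jaw":255}
    - {"x":0.45,"y":-0.1,"z":0,"wx":0,"wy":0,"wz":-0.1,"jaw":255}
    - {"x":0.9,"y":-0.2,"z":0,"wx":0,"wy":0,"wz":-0.2,"jaw":255}
    - {"x":1.5,"y":-0.3,"z":0,"wx":0,"wy":0,"wz":-0.3,"jaw":255}
    - {"x":2.25,"y":-0.4,"z":0,"wx":0,"wy":0,"wz":-0.5,"jaw":255}
    - {"x":3.15,"y":-0.55,"z":0,"wx":0,"wy":0,"wz":-0.7,"jaw":255}
    - {"x":4.2,"y":-0.75,"z":0,"wx":0,"wy":0,"wz":-0.9,"jaw":255}
    - {"x":5.4,"y":-0.95,"z":0,"wx":0,"wy":0,"wz":-1.2,"jaw":255}
    - {"x":6.75,"y":-1.2,"z":0,"wx":0,"wy":0,"wz":-1.5,"jaw":255}
    - {"x":8.25,"y":-1.5,"z":0,"wx":0,"wy":0,"wz":-1.8,"jaw":255}
    - {"x":9.75,"y":-1.75,"z":0,"wx":0,"wy":0,"wz":-2.2,"jaw":255}
    - {"x":11.25,"y":-2.0,"z":0,"wx":0,"wy":0,"wz":-2.5,"jaw":255}
    - {"x":12.75,"y":-2.3,"z":0,"wx":0,"wy":0,"wz":-2.9,"jaw":255}
    - {"x":14.25,"y":-2.55,"z":0,"wx":0,"wy":0,"wz":-3.2,"jaw":255}
    - {"x":15.75,"y":-2.85,"z":0,"wx":0,"wy":0,"wz":-3.5,"jaw":255}
    - {"x":17.25,"y":-3.1,"z":0,"wx":0,"wy":0,"wz":-3.9,"jaw":255}
    - {"x":18.75,"y":-3.4,"z":0,"wx":0,"wy":0,"wz":-4.2,"jaw":255}
    - {"x":20.25,"y":-3.65,"z":0,"wx":0,"wy":0,"wz":-4.5,"jaw":255}
    - {"x":21.75,"y":-3.9,"z":0,"wx":0,"wy":0,"wz":-4.9,"jaw":255}
    - {"x":23.25,"y":-4.2,"z":0,"wx":0,"wy":0,"wz":-5.2,"jaw":255}

```text
time: 19.05
eef_pos: [0.464, -0.009, 0.2352]
orientation: [0.0, 0.691, 0.722, 0.0]
wrist_force: [-0.2, -0.5, -3.4]
grip_width: 0.0104
```

Emit:
send_rows:
  steps:
    - {"x":1.5,"y":-0.25,"z":0,"wx":0,"wy":0,"wz":-0.3,"jaw":255}
    - {"x":3.0,"y":-0.5,"z":0,"wx":0,"wy":0,"wz":-0.7,"jaw":255}
    - {"x":4.5,"y":-0.8,"z":0,"wx":0,"wy":0,"wz":-1.0,"jaw":255}
    - {"x":5.85,"y":-1.0,"z":0,"wx":0,"wy":0,"wz":-1.3,"jaw":255}
    - {"x":7.05,"y":-1.25,"z":0,"wx":0,"wy":0,"wz":-1.6,"jaw":255}
    - {"x":8.1,"y":-1.45,"z":0,"wx":0,"wy":0,"wz":-1.8,"jaw":255}
    - {"x":9.0,"y":-1.6,"z":0,"wx":0,"wy":0,"wz":-2.0,"jaw":255}
    - {"x":9.75,"y":-1.75,"z":0,"wx":0,"wy":0,"wz":-2.2,"jaw":255}
    - {"x":10.35,"y":-1.85,"z":0,"wx":0,"wy":0,"wz":-2.3,"jaw":255}
    - {"x":10.8,"y":-1.95,"z":0,"wx":0,"wy":0,"wz":-2.5,"jaw":255}
    - {"x":11.1,"y":-2.0,"z":0,"wx":0,"wy":0,"wz":-2.6,"jaw":255}
    - {"x":11.25,"y":-2.05,"z":0,"wx":0,"wy":0,"wz":-2.6,"jaw":255}
    - {"x":11.25,"y":-2.05,"z":0,"wx":0,"wy":0,"wz":-2.6,"jaw":255}
    - {"x":11.25,"y":-2.05,"z":0,"wx":0,"wy":0,"wz":-2.6,"jaw":255}

```text
time: 20.22
eef_pos: [0.4394, 0.1006, 0.235]
orientation: [0.0, 0.676, 0.737, -0.0]
wrist_force: [-0.2, 0.2, -3.5]
grip_width: 0.0106
```

Run:
```python
from h import *
import pickle
st();im,c=grab('wrist','w21.png');pickle.dump(c,open('c21.pkl','wb'));im,c=grab('scene','s21.png');st();im,c=grab('top','t21.png')
im=cv2.imread('pics/s21.png');cv2.imwrite('pics/s21c.png',cv2.resize(im[120:260,180:320],None,fx=4.2,fy=4.2,interpolation=cv2.INTER_CUBIC))
```

```text
t 20.22 p [0.4394 0.1006 0.235 ] yaw 0.0872 z [ 0.e+00 -2.e-04 -1.e+00] F [-0.2   0.21 -3.46] w 0.0106
t 20.32 p [0.4393 0.1005 0.235 ] yaw 0.0870 z [-1.e-04 -1.e-04 -1.e+00] F [-0.55  0.1  -4.12] w 0.0104
```

View pics/w21.png

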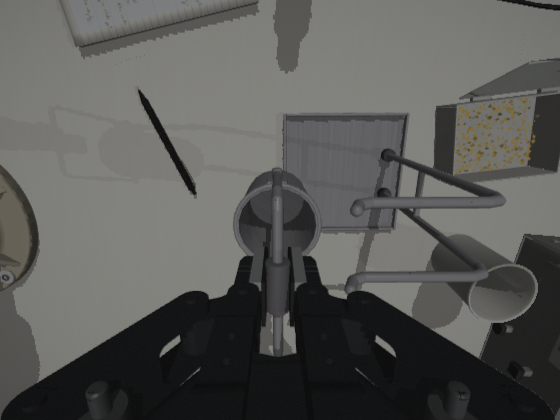

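View pics/s21c.png

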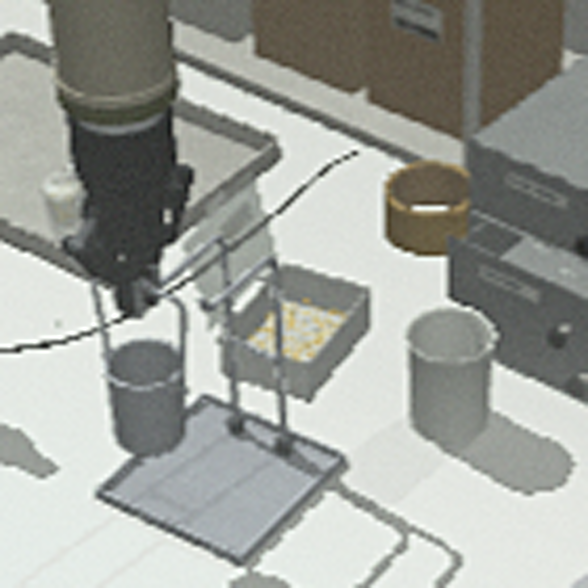

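```bash
python3 -c "
import cv2,numpy as np
im=cv2.imread('pics/w21.png');cv2.imwrite('pics/w21c.png',cv2.resize(np.clip(im[160:330,240:520]*1.8,0,255).astype('uint8'),None,fx=2.8,fy=2.8,interpolation=cv2.INTER_CUBIC))"
```

```text
(no output)
```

View pics/w21c.png

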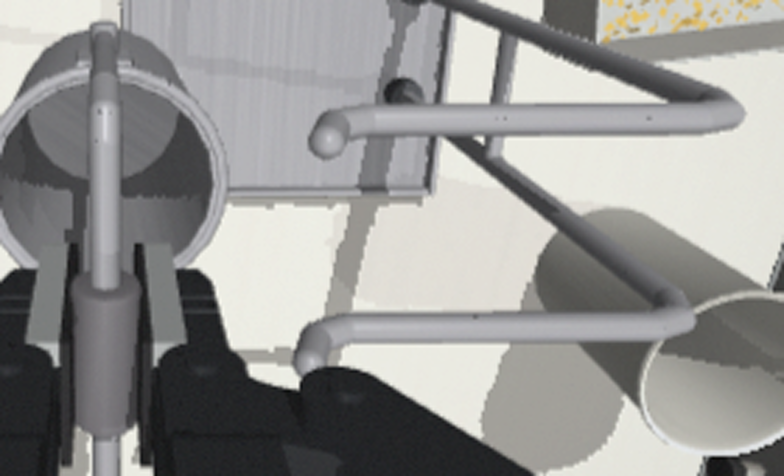

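Run:
```python
from h import *
import pickle;c=pickle.load(open('c21.pkl','rb'))
np.set_printoptions(precision=4,suppress=True)
g=lambda x,y,z:onz(c,240+x/2.8-.3,160+y/2.8-.3,z)
U=g(400,122,.21),g(700,118,.21);L=g(360,330,.21),g(650,326,.21)
for a,b in(U,L):print(a,b,'yaw',np.arctan2((b-a)[1],(b-a)[0]))
t=g(328,140,.226),g(311,362,.226);print('tips',t,(t[0]+t[1])/2)
print('roller',g(105,283,.2577),g(105,432,.2577),'mid',(g(105,283,.2577)+g(105,432,.2577))/2)
ya=np.mean([np.arctan2((b-a)[1],(b-a)[0]) for a,b in(U,L)])
ex=np.array([np.cos(ya),np.sin(ya)]);ey=np.array([-ex[1],ex[0]])
for a,b in(U,L):print('s',a[:2]@ey,b[:2]@ey)
tc=status.get_obs()['eef_pos'];print('tcp ey',tc[:2]@ey,'ex',tc[:2]@ex,'tip ex',[q[:2]@ex for q in t],'far',U[1][:2]@ex,L[1][:2]@ex, 'yaw',ya)
st()
```

```text
[0.5007 0.1315 0.21  ] [0.5641 0.1379 0.21  ] yaw 0.10095416055865433
[0.5013 0.081  0.21  ] [0.5678 0.0878 0.21  ] yaw 0.10260589763103381
tips (array([0.4812, 0.1311, 0.226 ]), array([0.4859, 0.0817, 0.226 ])) [0.4835 0.1064 0.226 ]
roller [0.4393 0.1134 0.2577] [0.4418 0.0848 0.2577] mid [0.4405 0.0991 0.2577]
s 0.07990680892639371 0.07985420741816489
s 0.029616142096881917 0.029671377915948267
tcp ey 0.05540915541554099 ex 0.4472741357970219 tip ex [np.float64(0.4919853476016975), np.float64(0.49168178803039053)] far 0.5752037291777548 0.5738167156545706 yaw 0.10178002909484407
t 20.37 p [0.4393 0.1006 0.235 ] yaw 0.0871 z [-0.     -0.0001 -1.    ] F [-0.8   0.12 -3.79] w 0.0107
```

Emit:
send_rows:
  steps:
    - {"x":0,"y":0.1,"z":0,"wx":0,"wy":0,"wz":-0.2,"jaw":255}
    - {"x":0,"y":0.3,"z":0,"wx":0,"wy":0,"wz":-0.5,"jaw":255}
    - {"x":0.02,"y":0.6,"z":0,"wx":0,"wy":0,"wz":-0.8,"jaw":255}
    - {"x":0.04,"y":1.0,"z":0,"wx":0,"wy":0,"wz":-0.85,"jaw":255}
    - {"x":0.05,"y":1.5,"z":0,"wx":0,"wy":0,"wz":-0.85,"jaw":255}
    - {"x":0.06,"y":2.1,"z":0,"wx":0,"wy":0,"wz":-0.85,"jaw":255}
    - {"x":0.07,"y":2.8,"z":0,"wx":0,"wy":0,"wz":-0.85,"jaw":255}
    - {"x":0.08,"y":3.6,"z":0,"wx":0,"wy":0,"wz":-0.85,"jaw":255}
    - {"x":0.1,"y":4.4,"z":0,"wx":0,"wy":0,"wz":-0.85,"jaw":255}
    - {"x":0.11,"y":5.2,"z":0,"wx":0,"wy":0,"wz":-0.85,"jaw":255}
    - {"x":0.12,"y":5.9,"z":0,"wx":0,"wy":0,"wz":-0.85,"jaw":255}
    - {"x":0.13,"y":6.5,"z":0,"wx":0,"wy":0,"wz":-0.85,"jaw":255}
    - {"x":0.14,"y":7.0,"z":0,"wx":0,"wy":0,"wz":-0.85,"jaw":255}
    - {"x":0.15,"y":7.4,"z":0,"wx":0,"wy":0,"wz":-0.85,"jaw":255}
    - {"x":0.15,"y":7.75,"z":0,"wx":0,"wy":0,"wz":-0.85,"jaw":255}
    - {"x":0.15,"y":8.0,"z":0,"wx":0,"wy":0,"wz":-0.85,"jaw":255}
    - {"x":0.15,"y":8.2,"z":0,"wx":0,"wy":0,"wz":-0.85,"jaw":255}
    - {"x":0.15,"y":8.3,"z":0,"wx":0,"wy":0,"wz":-0.85,"jaw":255}
    - {"x":0.15,"y":8.3,"z":0,"wx":0,"wy":0,"wz":-0.85,"jaw":255}
    - {"x":0.15,"y":8.3,"z":0,"wx":0,"wy":0,"wz":-0.85,"jaw":255}

```text
time: 22.03
eef_pos: [0.5217, 0.1097, 0.235]
orientation: [-0.0, 0.67, 0.742, -0.0]
wrist_force: [0.0, -0.2, -3.7]
grip_width: 0.0106
```

Run:
```python
from h import *
import pickle
st();im,c=grab('wrist','w22.png');pickle.dump(c,open('c22.pkl','wb'));im,c=grab('scene','s22.png');st()
im=cv2.imread('pics/s22.png');cv2.imwrite('pics/s22c.png',cv2.resize(im[140:260,190:310],None,fx=5,fy=5,interpolation=cv2.INTER_CUBIC))
im=cv2.imread('pics/w22.png');cv2.imwrite('pics/w22c.png',cv2.resize(np.clip(im[140:340,150:410]*1.8,0,255).astype('uint8'),None,fx=3,fy=3,interpolation=cv2.INTER_CUBIC))
```

```text
t 22.03 p [0.5217 0.1097 0.235 ] yaw 0.1026 z [-1.e-04  0.e+00 -1.e+00] F [ 0.04 -0.24 -3.72] w 0.0106
t 22.13 p [0.5216 0.1097 0.235 ] yaw 0.1027 z [-1.e-04  0.e+00 -1.e+00] F [-0.86  0.66 -2.44] w 0.0103
```

View pics/w22c.png

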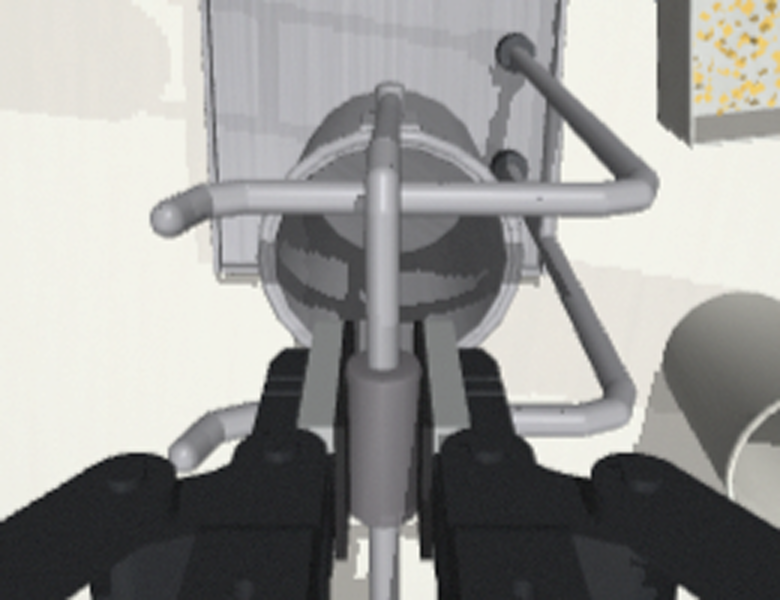

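View pics/s22c.png

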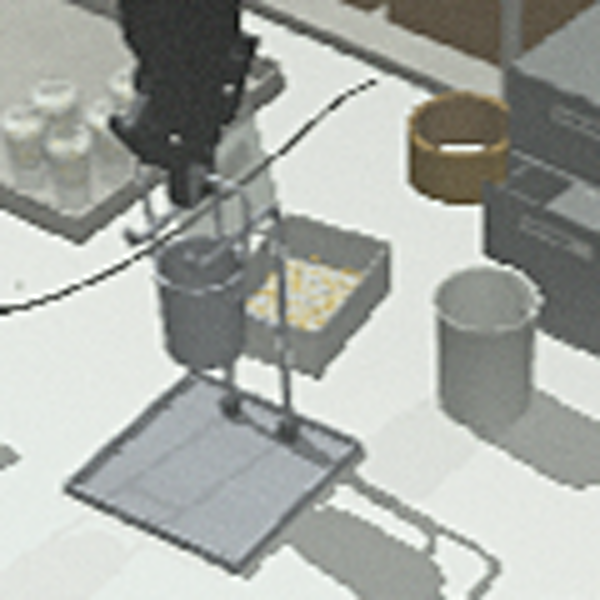

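Emit:
send_rows:
  steps:
    - {"x":0,"y":0,"z":0.2,"wx":0,"wy":0,"wz":0,"jaw":255}
    - {"x":0,"y":0,"z":0.5,"wx":0,"wy":0,"wz":0,"jaw":255}
    - {"x":0,"y":0,"z":1.0,"wx":0,"wy":0,"wz":0,"jaw":255}
    - {"x":0,"y":0,"z":1.5,"wx":0,"wy":0,"wz":0,"jaw":255}
    - {"x":0,"y":0,"z":2.0,"wx":0,"wy":0,"wz":0,"jaw":255}
    - {"x":0,"y":0,"z":2.5,"wx":0,"wy":0,"wz":0,"jaw":255}
    - {"x":0,"y":0,"z":3.0,"wx":0,"wy":0,"wz":0,"jaw":255}
    - {"x":0,"y":0,"z":3.4,"wx":0,"wy":0,"wz":0,"jaw":255}
    - {"x":0,"y":0,"z":3.7,"wx":0,"wy":0,"wz":0,"jaw":255}
    - {"x":0,"y":0,"z":3.85,"wx":0,"wy":0,"wz":0,"jaw":255}
    - {"x":0,"y":0,"z":3.95,"wx":0,"wy":0,"wz":0,"jaw":255}
    - {"x":0,"y":0,"z":3.95,"wx":0,"wy":0,"wz":0,"jaw":255}
    - {"x":0,"y":0,"z":3.95,"wx":0,"wy":0,"wz":0,"jaw":255}

```text
time: 23.22
eef_pos: [0.5219, 0.1097, 0.1957]
orientation: [0.0, 0.67, 0.742, 0.0]
wrist_force: [-0.6, -0.2, -3.5]
grip_width: 0.0107
```

Emit:
send_rows:
  steps:
    - {"x":0,"y":0,"z":0.05,"wx":0,"wy":0,"wz":0,"jaw":255}
    - {"x":0,"y":0,"z":0.1,"wx":0,"wy":0,"wz":0,"jaw":255}
    - {"x":0,"y":0,"z":0.1,"wx":0,"wy":0,"wz":0,"jaw":255}

```text
time: 23.47
eef_pos: [0.5218, 0.1097, 0.1945]
orientation: [-0.0, 0.67, 0.742, -0.0]
wrist_force: [0.4, -0.2, -3.2]
grip_width: 0.0104
```

Emit:
send_rows:
  steps:
    - {"x":0,"y":0,"z":0.05,"wx":0,"wy":0,"wz":0,"jaw":255}
    - {"x":0,"y":0,"z":0.1,"wx":0,"wy":0,"wz":0,"jaw":255}
    - {"x":0,"y":0,"z":0.15,"wx":0,"wy":0,"wz":0,"jaw":255}
    - {"x":0,"y":0,"z":0.15,"wx":0,"wy":0,"wz":0,"jaw":255}

```text
time: 23.8
eef_pos: [0.5218, 0.1098, 0.1931]
orientation: [0.0, 0.67, 0.742, 0.0]
wrist_force: [-0.9, -0.9, -2.2]
grip_width: 0.0106
```

Run:
```python
from h import *
st();im,c=grab('wrist','w23.png');im,c=grab('scene','s23.png');st()
im=cv2.imread('pics/s23.png');cv2.imwrite('pics/s23c.png',cv2.resize(im[150:250,190:290],None,fx=6,fy=6,interpolation=cv2.INTER_CUBIC))
im=cv2.imread('pics/w23.png');cv2.imwrite('pics/w23c.png',cv2.resize(np.clip(im[140:340,150:410]*1.8,0,255).astype('uint8'),None,fx=3,fy=3,interpolation=cv2.INTER_CUBIC))
```

```text
t 23.80 p [0.5218 0.1098 0.1931] yaw 0.1027 z [ 2.e-04  1.e-04 -1.e+00] F [-0.88 -0.94 -2.2 ] w 0.0106
t 23.90 p [0.5219 0.1098 0.1932] yaw 0.1026 z [ 2.e-04  1.e-04 -1.e+00] F [ 0.1   0.68 -0.86] w 0.0106
```

View pics/w23c.png

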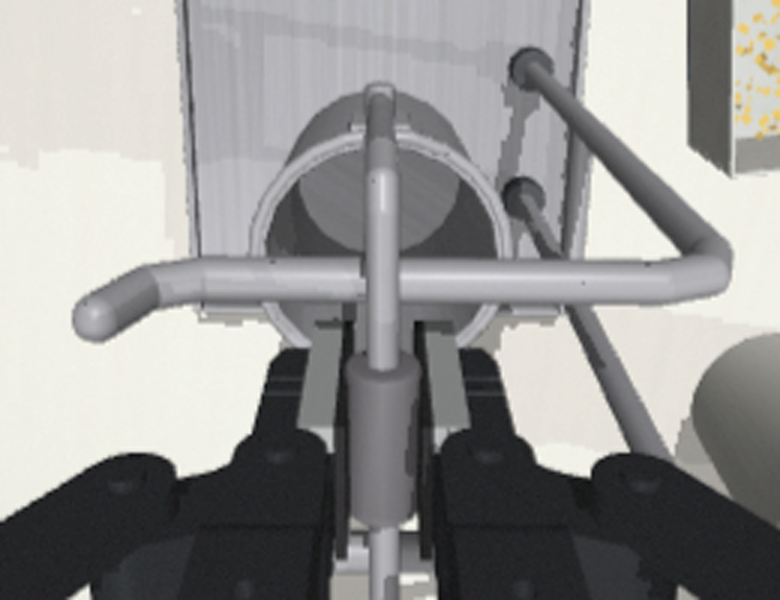

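View pics/s23c.png

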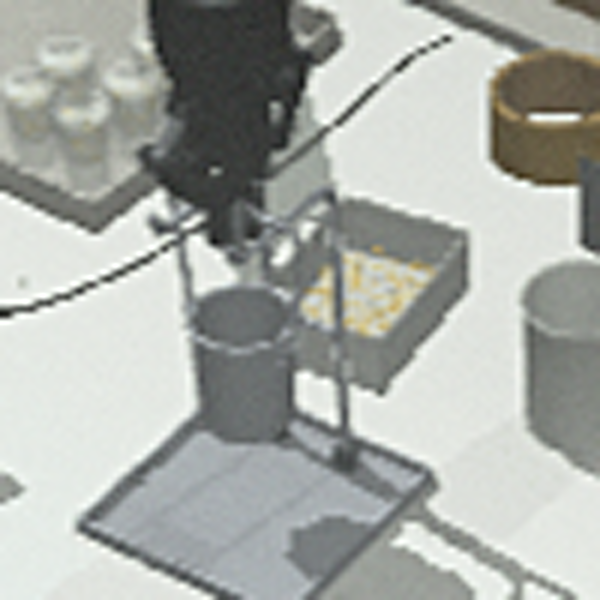

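Emit:
send_rows:
  steps:
    - {"x":0,"y":0,"z":0.05,"wx":0,"wy":0,"wz":0,"jaw":255}
    - {"x":0,"y":0,"z":0.05,"wx":0,"wy":0,"wz":0,"jaw":255}
    - {"x":0,"y":0,"z":0.05,"wx":0,"wy":0,"wz":0,"jaw":255}

```text
time: 24.15
eef_pos: [0.5219, 0.1098, 0.1929]
orientation: [0.0, 0.67, 0.742, 0.0]
wrist_force: [-1.6, -0.3, 1.9]
grip_width: 0.0106
```

Resting on the prongs. Open gently.

Emit:
send_rows:
  newtons: 20
  steps:
    - {"x":0,"y":0,"z":0,"wx":0,"wy":0,"wz":0,"jaw":235}
    - {"x":0,"y":0,"z":0,"wx":0,"wy":0,"wz":0,"jaw":220}
    - {"x":0,"y":0,"z":0,"wx":0,"wy":0,"wz":0,"jaw":205}
    - {"x":0,"y":0,"z":0,"wx":0,"wy":0,"wz":0,"jaw":190}
    - {"x":0,"y":0,"z":0,"wx":0,"wy":0,"wz":0,"jaw":175}
    - {"x":0,"y":0,"z":0,"wx":0,"wy":0,"wz":0,"jaw":160}
    - {"x":0,"y":0,"z":0,"wx":0,"wy":0,"wz":0,"jaw":150}
    - {"x":0,"y":0,"z":0,"wx":0,"wy":0,"wz":0,"jaw":150}
    - {"x":0,"y":0,"z":0,"wx":0,"wy":0,"wz":0,"jaw":150}

```text
time: 24.9
eef_pos: [0.5218, 0.1097, 0.1924]
orientation: [-0.0, 0.67, 0.742, -0.0]
wrist_force: [0.6, 0.3, -0.4]
grip_width: 0.0353
```

Run:
```python
from h import *
st();im,c=grab('wrist','w24.png')
im=cv2.imread('pics/w24.png');cv2.imwrite('pics/w24c.png',cv2.resize(np.clip(im[140:340,150:410]*1.8,0,255).astype('uint8'),None,fx=3,fy=3,interpolation=cv2.INTER_CUBIC))
```

```text
t 24.90 p [0.5218 0.1097 0.1924] yaw 0.1026 z [-1.e-04 -1.e-04 -1.e+00] F [ 0.59  0.27 -0.44] w 0.0353
```

View pics/w24c.png

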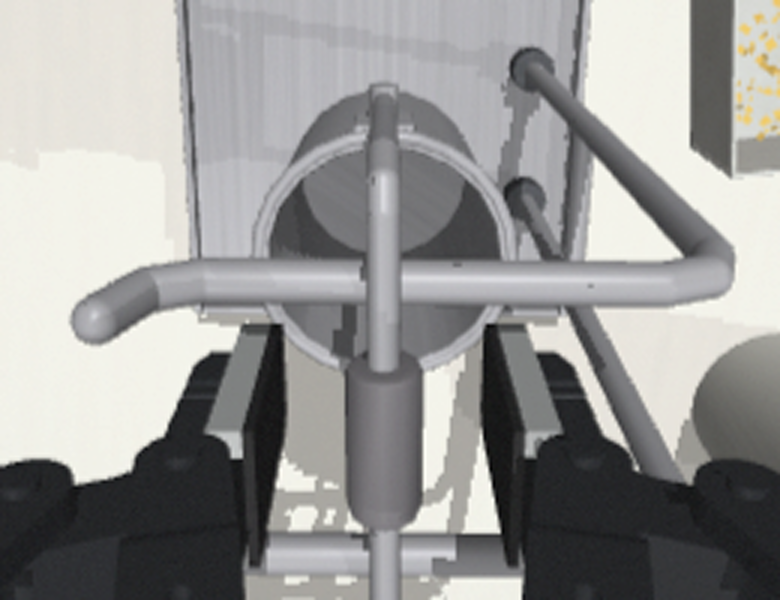

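Hanging still on both prongs, fingers clear. Raise straight up.

Emit:
send_rows:
  steps:
    - {"x":0,"y":0,"z":-0.5,"wx":0,"wy":0,"wz":0,"jaw":150}
    - {"x":0,"y":0,"z":-1.2,"wx":0,"wy":0,"wz":0,"jaw":150}
    - {"x":0,"y":0,"z":-2.2,"wx":0,"wy":0,"wz":0,"jaw":150}
    - {"x":0,"y":0,"z":-3.5,"wx":0,"wy":0,"wz":0,"jaw":150}
    - {"x":0,"y":0,"z":-5,"wx":0,"wy":0,"wz":0,"jaw":150}
    - {"x":0,"y":0,"z":-7,"wx":0,"wy":0,"wz":0,"jaw":150}
    - {"x":0,"y":0,"z":-9.5,"wx":0,"wy":0,"wz":0,"jaw":150}
    - {"x":0,"y":0,"z":-12,"wx":0,"wy":0,"wz":0,"jaw":150}
    - {"x":0,"y":0,"z":-13,"wx":0,"wy":0,"wz":0,"jaw":150}
    - {"x":0,"y":0,"z":-13,"wx":0,"wy":0,"wz":0,"jaw":150}
    - {"x":0,"y":0,"z":-13,"wx":0,"wy":0,"wz":0,"jaw":150}
    - {"x":0,"y":0,"z":-13,"wx":0,"wy":0,"wz":0,"jaw":150}

```text
time: 25.95
eef_pos: [0.5214, 0.1097, 0.3214]
orientation: [-0.0, 0.67, 0.742, -0.001]
wrist_force: [-0.4, -0.3, -0.7]
grip_width: 0.0353
```

Run:
```python
from h import *
st();a,c=grab('wrist','w25.png');im,_=grab('scene','s25.png');
for i in range(6): b,_=grab('wrist','w26.png')
print(np.abs(a.astype(int)-b)[100:260,200:360].mean());st()
im=cv2.imread('pics/s25.png');cv2.imwrite('pics/s25c.png',cv2.resize(im[140:340,180:440],None,fx=3,fy=3,interpolation=cv2.INTER_CUBIC))
```

```text
t 25.95 p [0.5214 0.1097 0.3214] yaw 0.1027 z [-1.5e-03 -5.0e-04 -1.0e+00] F [-0.44 -0.32 -0.7 ] w 0.0353
1.7368359375
t 26.35 p [0.5217 0.1097 0.3221] yaw 0.1026 z [-6.e-04 -3.e-04 -1.e+00] F [1.13 0.27 0.24] w 0.0350
```

View pics/w26.png

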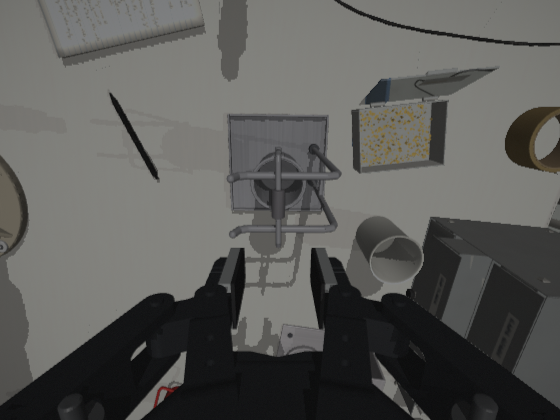

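View pics/s25c.png

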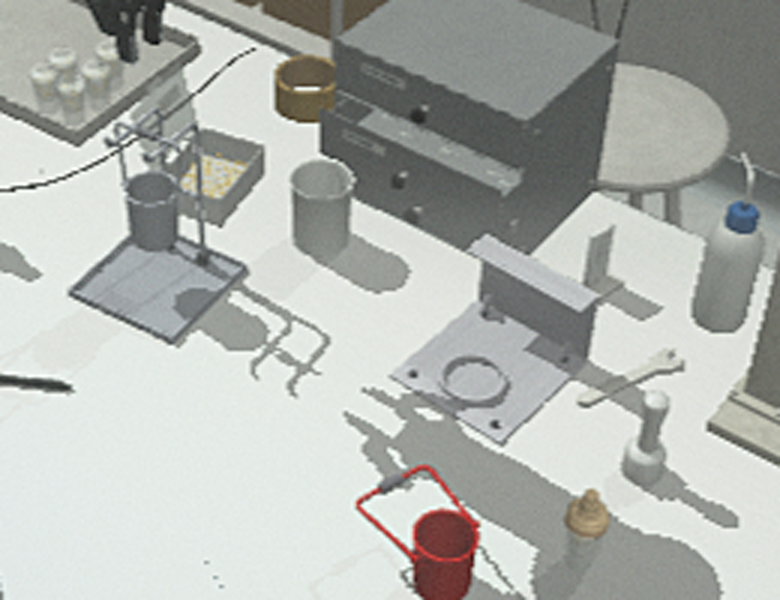

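The pot hangs from both prongs (wrist image, crown at (278,150) to (278,243), roller between the prongs). It is upright and clear of the tray, the gripper is well above it, and the bystanders look unmoved.

Run:
```python
from h import *
p=[]
for i in range(8): p.append(cv2.cvtColor(grab('scene','e.png')[0],cv2.COLOR_RGB2GRAY).astype(int)[165:235,205:255])
print('frame diff',np.abs(p[0]-p[-1]).mean(),np.abs(p[3]-p[4]).mean());st();r.finish_job()
```

```text
frame diff 2.176857142857143 2.2594285714285713
t 26.75 p [0.5218 0.1097 0.3225] yaw 0.1027 z [-0. -0. -1.] F [-0.18 -0.65 -0.66] w 0.0353
the job is handed in; nothing more can be done
```

The pot is hanging by its bail on both prongs of the stand, and I handed the job in at about 27 s of the 72 s allowed.

**What I did:** I took the pot by its body out of the rack, lifting about 12 mm before drawing it clear. I set it on the bare table in front of the rack and let go. Then I raised the bail by its roller, lifted the pot by it, and hung it on the stand. The gripper then moved about 13 cm straight up.

**Last checks:**
- **Hanging:** The pictures show the roller between the prongs and the crown resting across both. The pot is upright and clear of the tray.
- **Still:** Pictures 0.4 s apart differ no more than consecutive ones, so only image noise.
- **Free of the robot:** The wrist force is about zero.
- **Bystanders:** The beaker, the tamper and the red pot look unmoved. The bottles were judged only by eye.

**One hiccup:** While I was raising the bail, the arc ran slightly wide near the top. The pot was partly carried and swung a few degrees. It slid a few millimetres on the table. I lowered it, stood it again and centred the bail over it before the real lift.

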